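# Balance a centrifuge rotor by swapping tubes

### The arm

A 6-joint arm with a two-finger parallel gripper is mounted at the origin on a cart in front of the work surface, level with it; the furniture and walls round the work are solid. World frame = base frame: x ahead of the robot, y to its left, z up, the work surface at z = 0. Lengths are in m, angles in rad, forces in N, time in s.
With the tool pointing down it reaches from about 0.25 to 0.8 m from the base axis. Payload 3.9 kg.
Tool frame: the origin (TCP) lies midway between the tips of the shut fingers; the grasp point (between the pads) lies 19 mm behind it; z points along the fingers, y is the direction in which the jaws open and shut (so a half turn about z gives the same grasp; the last joint's range is limited). The gripper opens to 85 mm and grips with 20 to 120 N. Pads are 22 mm wide; open, the fingers measure 114 mm over their backs; the gripper's body (76 mm by 85 mm) begins 54 mm behind the grasp point. The pads swing forward as they close: fully open they stand 13 mm farther back than shut.
Start: joints at [1.18, 0.26, -0.138, 1.173, 0, 1.571], TCP at [0.2, 0.485, 0.231] pointing down, gripper open.
Joint ranges: [-2.78, 2.78], [-0.83, 1.72], [-1.28, 1.37], [-1.9, 2.12], [-1.57, 1.48], [-3.14, 3.14]. Speed limits (rad/s): [2.57, 2.57, 3.14, 3.14, 3.14, 3.14].

### API

Orientations are given as a 3x3 rotation matrix whose columns are the frame's x, y, z axes.
In Python, from rig import r, viewer gives the robot as it stands.
- The arm moves only by the tool send_rows, never from a script. Its argument "motion" is a list of rows, each a list of 3 entries, a list of its own where there are three numbers: the opening, from -1 (shut) to 1 (fully open), then the shift along the tool's x, y, z in mm, then the turn, a rotation vector about the tool's x, y, z in rad. In form: [[jaw, [tx, ty, tz], [ax, ay, az]], ...]. A call has 1 to 8 rows; each row shifts and turns the commanded pose from where the row before left it, along the tool's axes as they then stand; what a row does not reach is not made up. A row lasts 1/10 s, in which the tool goes at most 50 mm and 8.59 degrees, less where a joint would pass 70% of its speed; a pose out of reach is approached as far as the arm can. A call with a gripper value outside its range is refused whole. The fingers move at their own pace and stop on an object; "newtons" is the grip in N (left out, the last holds). Time passes only in rows, so rows that do not move let the fingers close. It gives the time, the measured TCP pose, the force and the opening at its end, in the units of the state.
- r.get_state(): the state, without advancing time (a new reading comes with each control period).
- viewer.get_image(name): name is "scene" or "top" or "wrist"; returns (picture, depth): 384x512x3 uint8, red, green, blue; 384x512 float32, m along the optical axis (not along the pixel's ray), 0 where there is no reading.
- viewer.camera_info(name): a dict with "camera_matrix" (3x3 intrinsics, pixels), "k1" (the pictures are not rectified: a ray, as slopes to the right and down, at radius r is drawn at 1 + k1 r^2 times it, then the intrinsics apply), "world_to_cam" (4x4, takes a point from world to camera coordinates). Camera axes: x right, y up, looking along -z (the intrinsics and any distortion apply to the point x, -y, -z); pixel columns grow to the right and rows downward; lengths in m; the calibration is good to about 2 mm. A picture is of the moment at which its call begins: read the wrist's pose just before it. camera_info takes no time and is no camera call; for the wrist camera it gives the pose at the moment of the call.
- r.hand_in(): hands the job in, once; it reports no verdict.
The state is a dict: "time_s": time; "qpos": joint angles; "joint_vel": joint speeds; "joint_torque": joint torques, N m; "tool_pos": TCP position; "ee_rot": TCP orientation; "contact_force": force on the tool from outside, world axes, zero at the start; "ft_torque": the same for the moment, N m; "finger_gap": opening from 0.0 (shut) to 1.0 (fully open).
Only numpy, scipy, OpenCV 4.12 (cv2) and the standard library are available. Lean on these libraries where they do the work, as an engineer would, in place of code of your own. Each camera call takes 0.05 s, during which the arm holds its last target.

### The job

The rotor has been loaded out of balance: rearrange its tubes so that each of the three kinds (tall, short, slim-in-sleeve) has its two tubes in directly opposite cups, with all six tubes standing upright, fully down in the rotor's cups. All cups are full, so park a tube in the empty hole of the rack while you trade places; keep the tubes upright and leave the two vials in the rack alone.

Things in the scene. Friction and masses are not known exactly. Their poses are not given: they have to be found in the camera images.
- tall_1: Centrifuge tube, the tallest kind: 115 mm tall, flat-bottomed round body 28 mm across, with a wide white screw cap 37 mm across and 14 mm high on top. About 60 g. One of two alike (tall_1, tall_2); it stands in one of the rotor's cups at the start. Origin: centre of its underside, z along its axis to the cap.
- tall_2: Centrifuge tube, the tallest kind: 115 mm tall, flat-bottomed round body 28 mm across, with a wide white screw cap 37 mm across and 14 mm high on top. About 60 g. One of two alike (tall_1, tall_2); it stands in one of the rotor's cups at the start. Origin: centre of its underside, z along its axis to the cap.
- short_1: Centrifuge tube, the shortest kind: 90 mm tall, flat-bottomed round body 28 mm across, with a white cap 29 mm across (about as wide as the body) and 20 mm high on top. About 50 g. One of two alike (short_1, short_2); it stands in one of the rotor's cups at the start. Origin: centre of its underside, z along its axis to the cap.
- short_2: Centrifuge tube, the shortest kind: 90 mm tall, flat-bottomed round body 28 mm across, with a white cap 29 mm across (about as wide as the body) and 20 mm high on top. About 50 g. One of two alike (short_1, short_2); it stands in one of the rotor's cups at the start. Origin: centre of its underside, z along its axis to the cap.
- slim_1: Slim centrifuge tube fixed in a grey adapter sleeve that goes with it: 107 mm tall in all; sleeve 28 mm across and 53 mm high, flat-bottomed; above it the tube, 16 mm across, with a white cap 19 mm across and 14 mm high on top. About 50 g. One of two alike (slim_1, slim_2); it stands in one of the rotor's cups at the start. Origin: centre of its underside, z along its axis to the cap.
- slim_2: Slim centrifuge tube fixed in a grey adapter sleeve that goes with it: 107 mm tall in all; sleeve 28 mm across and 53 mm high, flat-bottomed; above it the tube, 16 mm across, with a white cap 19 mm across and 14 mm high on top. About 50 g. One of two alike (slim_1, slim_2); it stands in one of the rotor's cups at the start. Origin: centre of its underside, z along its axis to the cap.
- rotor: Fixed rotor on a stand, 200 mm across: six upright steel cups round a hub (76 mm high). Origin: under the hub axis at bench level, z up. Cup axes 75 mm from the hub axis, at 0, 60, ... 300 degrees from the rotor's x axis; three opposite pairs. Cup inside 33 mm wide, flaring to 44 at the rim; rim 68, inner floor 16 mm above the bench. All cups hold a tube at the start; any tube fits any cup.
- tube_rack: White open-sided rack fixed to the bench, 200 x 62 mm, its 10 mm top plate 52 mm above the bench. Origin: centre of its footprint at bench level, x along its length, z up. Three holes on its centre line at x = -65, 0, +65 mm, 33 mm wide (39 at the chamfered mouth), floor 12 mm above the bench. The hole at +65 mm is empty and takes any tube; the others hold the vials.
- vial_1: Small sample vial with a white cap, 25 mm across, 56 mm tall, standing in the middle hole (x = 0) of the rack; to be left alone. Origin: centre of its underside, z up.
- vial_2: Small sample vial with a white cap, 25 mm across, 56 mm tall, standing in the end hole at x = -65 mm of the rack; to be left alone. Origin: centre of its underside, z up.
Things that resemble listed ones, but are neither listed nor needed, are in the scene too. What is shaped like the tall_2 but orange is not meant.

How it is judged:
On the way:
1. one of the tubes is parked upright in the empty hole of the rack (((x of tall_1 in the frame of tube_rack between 0.055 and 0.075 m and y of tall_1 in the frame of tube_rack between -0.01 and 0.01 m and z of tall_1 in the frame of tube_rack below 0.02 m and contact force between tall_1 and the fingers below 0.1 N) or (x of short_1 in the frame of tube_rack between 0.055 and 0.075 m and y of short_1 in the frame of tube_rack between -0.01 and 0.01 m and z of short_1 in the frame of tube_rack below 0.02 m and contact force between short_1 and the fingers below 0.1 N) or (x of slim_1 in the frame of tube_rack between 0.055 and 0.075 m and y of slim_1 in the frame of tube_rack between -0.01 and 0.01 m and z of slim_1 in the frame of tube_rack below 0.02 m and contact force between slim_1 and the fingers below 0.1 N) or (x of short_2 in the frame of tube_rack between 0.055 and 0.075 m and y of short_2 in the frame of tube_rack between -0.01 and 0.01 m and z of short_2 in the frame of tube_rack below 0.02 m and contact force between short_2 and the fingers below 0.1 N) or (x of slim_2 in the frame of tube_rack between 0.055 and 0.075 m and y of slim_2 in the frame of tube_rack between -0.01 and 0.01 m and z of slim_2 in the frame of tube_rack below 0.02 m and contact force between slim_2 and the fingers below 0.1 N) or (x of tall_2 in the frame of tube_rack between 0.055 and 0.075 m and y of tall_2 in the frame of tube_rack between -0.01 and 0.01 m and z of tall_2 in the frame of tube_rack below 0.02 m and contact force between tall_2 and the fingers below 0.1 N))), for 0.2 s.
At the end, for the whole second after the job is handed in: Like tubes stand in opposite cups (over 141 mm apart), all six on their cup floors (underside 10 to 22 mm above the bench, 65 to 85 mm from the rotor axis), within 0.15 rad of upright, at rest; both vials within 20 mm of their start and 0.3 rad of upright (horizontal distance between tall_1 and tall_2 above 0.141 m and horizontal distance between short_1 and short_2 above 0.141 m and horizontal distance between slim_1 and slim_2 above 0.141 m and z of tall_1 in the frame of rotor between 0.01 and 0.022 m and horizontal distance between tall_1 and rotor between 0.065 and 0.085 m and angle between each of tall_1, short_1, slim_1, short_2, slim_2, tall_2's own z axis and vertical below 0.15 rad and linear speed of each of tall_1, short_1, slim_1, short_2, slim_2, tall_2 below 0.02 m/s and z of short_1 in the frame of rotor between 0.01 and 0.022 m and horizontal distance between short_1 and rotor between 0.065 and 0.085 m and z of slim_1 in the frame of rotor between 0.01 and 0.022 m and horizontal distance between slim_1 and rotor between 0.065 and 0.085 m and z of short_2 in the frame of rotor between 0.01 and 0.022 m and horizontal distance between short_2 and rotor between 0.065 and 0.085 m and z of slim_2 in the frame of rotor between 0.01 and 0.022 m and horizontal distance between slim_2 and rotor between 0.065 and 0.085 m and z of tall_2 in the frame of rotor between 0.01 and 0.022 m and horizontal distance between tall_2 and rotor between 0.065 and 0.085 m and distance of each of vial_1, vial_2 from where it was at the start of the episode below 0.02 m and angle between each of vial_1, vial_2's own z axis and vertical below 0.3 rad); the robot touches nothing.
It fails at once if a centrifuge tube is tipped far over (angle between any of tall_1, short_1, slim_1, short_2, slim_2, tall_2's own z axis and vertical above 0.7 rad).
It fails at once if a vial in the rack is pulled out, tipped or pushed aside (distance of any of vial_1, vial_2 from where it was at the start of the episode above 0.02 m or angle between any of vial_1, vial_2's own z axis and vertical above 0.4 rad).
It also fails if it takes over 104 s, if anything falls off the work surface, if the arm or the gripper's body presses on something with over 40 N, if the wrist force passes 120 N, or if a joint passes its speed limit or range.

## Working session

There is one attempt and no reset: what is moved stays moved. The work goes in short steps, Python scripts to look and compute and a tool call to move; the robot and the scene stay as the last step left them, time stands still between calls to the robot, and variables do not carry over. Pictures are saved under pics/ and viewed, and the job is handed in when it is done.

Besides the shell and the picture viewer there is one more tool, called after ">>>" as name(argument=value, ...), one argument or row to a line, values as JSON. send_rows: Moves the arm, as the interface text tells. Its arguments: {"type":"object","properties":{"motion":{"type":"array"},"newtons":{"type":"number"}},"required":["motion"]}

```bash
ls; mkdir -p pics
python3 - <<'E'
from rig import r, viewer
import cv2
print(r.get_state())
for n in("scene","top","wrist"):
    im,d=viewer.get_image(n); cv2.imwrite(f"pics/{n}0.png",im[:,:,::-1]); print(n,viewer.camera_info(n))
    import numpy as np; np.save(f"pics/{n}0.npy",d)
E
```

```text
pics
{'time_s': 0.0, 'qpos': array([ 1.17999842e+00,  2.60618251e-01, -1.39356133e-01,  1.17267844e+00,
        2.07751614e-05,  1.57082876e+00]), 'joint_vel': array([ 3.68472873e-04, -8.92408754e-04, -2.45969505e-04, -8.68102172e-04,
       -3.66150810e-05, -5.41117339e-04]), 'joint_torque': array([ 6.87339580e-04, -4.05676174e+01,  2.53924048e+01,  1.87029981e-02,
        2.00855297e-04, -5.83345766e-06]), 'tool_pos': array([0.19972696, 0.48480583, 0.23050426]), 'ee_rot': array([[-9.24593038e-01,  3.80955623e-01, -7.26397094e-04],
       [ 3.80956315e-01,  9.24591459e-01, -1.70861277e-03],
       [ 2.07149083e-05, -1.85649703e-03, -9.99998276e-01]]), 'contact_force': array([ 1.04219917, -0.11774714,  0.8663513 ]), 'ft_torque': array([ 0.02525404, -0.02112623, -0.03145575]), 'finger_gap': 1.0019063846071237}
scene {'camera_matrix': array([[431.37156413,   0.        , 260.17200078],
       [  0.        , 431.37156413, 189.35374209],
       [  0.        ,   0.        ,   1.        ]]), 'k1': -0.014858356467867458, 'world_to_cam': array([[-0.79946363, -0.60065953,  0.00812621,  0.34558
[... 425 characters left out ...]
333802, -0.99983329, -0.01795136, -0.1009629 ],
       [ 0.99331815,  0.00124431,  0.11540146, -0.51989539],
       [-0.11535989, -0.01821662,  0.99315671, -0.84830996],
       [ 0.        ,  0.        ,  0.        ,  1.        ]])}
wrist {'camera_matrix': array([[279.92211371,   0.        , 252.00634215],
       [  0.        , 279.92211371, 192.19713802],
       [  0.        ,   0.        ,   1.        ]]), 'k1': -0.0704576916001842, 'world_to_cam': array([[ 0.38194485,  0.92418413, -0.00134888, -0.52487467],
       [-0.89206933,  0.3682903 , -0.26186744,  0.03301307],
       [-0.24151696,  0.10122222,  0.96510291, -0.37933108],
       [ 0.        ,  0.        ,  0.        ,  1.        ]])}
```

View pics/scene0.png

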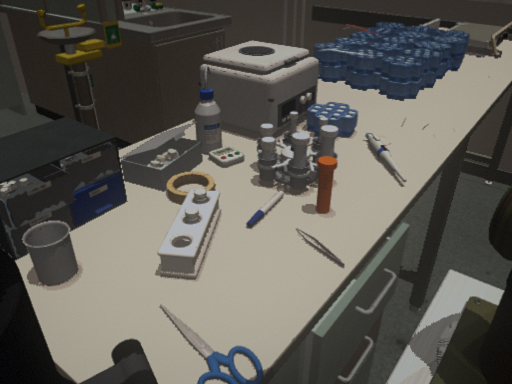

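View pics/top0.png

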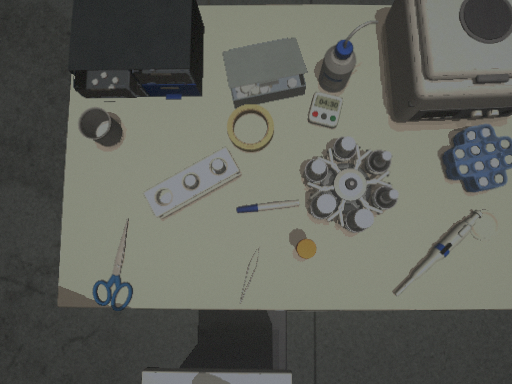

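View pics/wrist0.png

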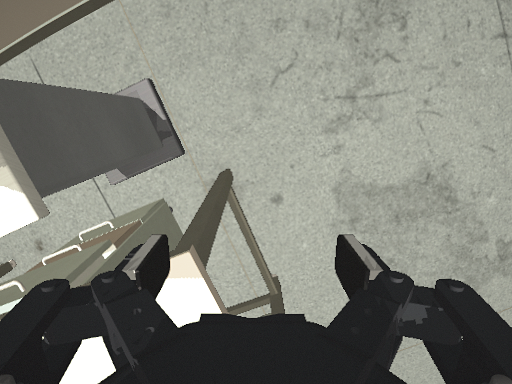

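The top view shows the rotor near pixel (350,185), the rack from (150,200) to (240,160) with its empty hole at the left end (165,197), and the orange decoy at (306,248). I'll enlarge the rotor and use the depth.

```bash
cat > h.py <<'E'
import numpy as np, cv2
from rig import r, viewer
def ray(ci,uv):
    K=ci["camera_matrix"];k=ci["k1"]
    p=np.atleast_2d(np.asarray(uv,float));p=(p-[K[0,2],K[1,2]])/K[0,0]
    q=p.copy()
    for _ in range(20): q=p/(1+k*(q**2).sum(1,keepdims=True))
    M=ci["world_to_cam"];R=M[:3,:3];c=-R.T@M[:3,3]
    d=np.c_[q[:,0],-q[:,1],-np.ones(len(q))]
    return c,d@R   # d has unit depth
def onplane(ci,uv,z):
    c,d=ray(ci,uv); return c+d*((z-c[2])/d[:,2])[:,None]
def cloud(ci,dep):
    v,u=np.indices(dep.shape); c,d=ray(ci,np.c_[u.ravel(),v.ravel()])
    P=c+d*dep.ravel()[:,None]; P[dep.ravel()<=0]=np.nan
    return P.reshape(dep.shape+(3,))
def proj(ci,P):
    P=np.atleast_2d(P);M=ci["world_to_cam"];q=P@M[:3,:3].T+M[:3,3]
    s=np.c_[q[:,0],-q[:,1]]/-q[:,2:]
    s=s*(1+ci["k1"]*(s**2).sum(1,keepdims=True));K=ci["camera_matrix"]
    return s*K[0,0]+[K[0,2],K[1,2]]
E
python3 - <<'E'
from h import *
ci=viewer.camera_info("top");d=np.load("pics/top0.npy");P=cloud(ci,d)
im=cv2.imread("pics/top0.png")
x0,y0,x1,y1=290,120,420,250
z=P[...,2]
print(np.nanmedian(z[255:290,150:230]))
a=cv2.resize(im[y0:y1,x0:x1],None,fx=6,fy=6,interpolation=cv2.INTER_CUBIC)[:600,:]
cv2.imwrite("pics/rot0.png",cv2.resize(im[y0:y1,x0:x1],(590,590),interpolation=cv2.INTER_CUBIC))
h=np.clip(np.nan_to_num(z)/0.15*255,0,255).astype(np.uint8)
cv2.imwrite("pics/rotz0.png",cv2.applyColorMap(cv2.resize(h[y0:y1,x0:x1],(590,590),interpolation=cv2.INTER_NEAREST),cv2.COLORMAP_JET))
# caps by height
for lo,hi in((.095,.11),(.113,.127),(.127,.14)):
    m=((z>lo)&(z<hi)).astype(np.uint8)
    n,l,s,c=cv2.connectedComponentsWithStats(m)
    for i in range(1,n):
        if s[i,4]>20:
            u,v=c[i]
            if 280<u<430 and 110<v<270:
                q=P[l==i];print(lo,hi,s[i],c[i].round(1),np.nanmedian(q,0).round(4),((np.nanmax(q,0)+np.nanmin(q,0))/2).round(4))
E
```

```text
-2.057453286086197e-05
0.095 0.11 [340 136  16  16 192] [347.6 143.2] [ 0.6152 -0.2652  0.106 ] [ 0.6155 -0.265   0.1031]
0.095 0.11 [310 159  16  16 191] [317.7 166.6] [ 0.5678 -0.2063  0.1056] [ 0.5694 -0.2062  0.1025]
0.113 0.127 [381 150  10  12  84] [385.7 155.4] [ 0.5873 -0.3347  0.1223] [ 0.5882 -0.3345  0.1197]
0.113 0.127 [388 189  10  11  84] [392.7 193.8] [ 0.5128 -0.3453  0.1226] [ 0.5135 -0.345   0.1202]
0.113 0.127 [297 239  19  20 282] [306.  248.2] [ 0.4115 -0.1811  0.1155] [ 0.4106 -0.1812  0.1161]
0.127 0.14 [316 193  20  21 315] [325.6 203. ] [ 0.4949 -0.2174  0.1312] [ 0.4952 -0.2169  0.1312]
0.127 0.14 [354 208  21  21 316] [363.7 218.1] [ 0.467  -0.2874  0.1311] [ 0.4672 -0.2879  0.131 ]
```

View pics/rot0.png

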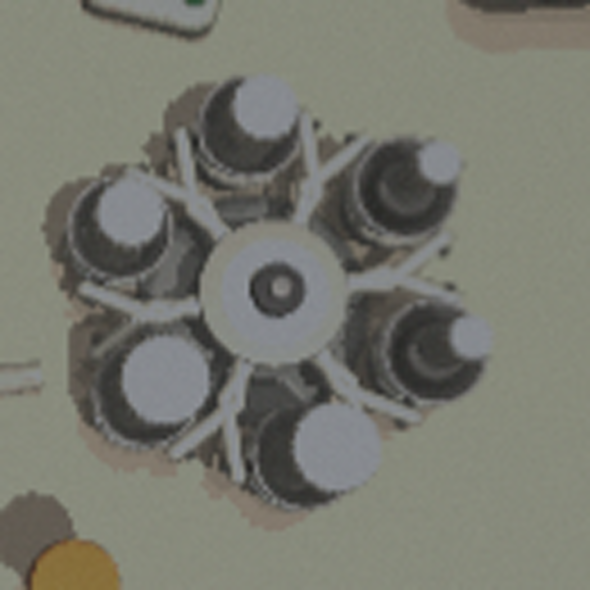

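View pics/rotz0.png

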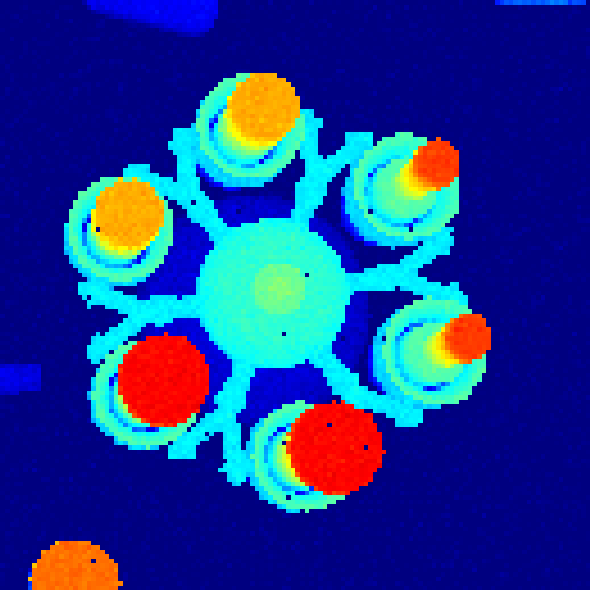

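Tubes around the ring (top view): short (348,143), short (318,167), tall (326,203), tall (364,218), slim (393,194), slim (386,155). They form adjacent pairs, so a 3-cycle in 4 moves fixes it. Next I fit the rotor and find the rack hole.

Run:
```python
from h import *
from scipy.optimize import least_squares
ci=viewer.camera_info("top");d=np.load("pics/top0.npy");P=cloud(ci,d);z=P[...,2]
caps=np.array([onplane(ci,p,h)[0,:2] for p,h in (((347.6,143.2),.106),((317.7,166.6),.106),((325.6,203),.131),((363.7,218.1),.131),((392.7,193.8),.123),((385.7,155.4),.123))])
f=lambda p:(np.c_[p[0]+.075*np.cos(p[2]+np.arange(6)*np.pi/3),p[1]+.075*np.sin(p[2]+np.arange(6)*np.pi/3)]-caps).ravel()
s=least_squares(f,[.54,-.275,1.4]);print("caps",caps.round(4).tolist(),"fit",s.x,"res",(s.fun*1000).round(1).reshape(6,2).tolist())
# cup rims from depth: z 0.06-0.071 annulus near each
m=(z>.063)&(z<.072)
for k in range(6):
    c=s.x[:2]+.075*np.array([np.cos(s.x[2]+k*np.pi/3),np.sin(s.x[2]+k*np.pi/3)])
    q=P[m];q=q[np.hypot(*(q[:,:2]-c).T)<.03];print(k,c.round(4),np.degrees(s.x[2])+60*k,((q.max(0)+q.min(0))/2).round(4),len(q))
hub=P[(z>.072)&(z<.08)];hub=hub[np.hypot(*(hub[:,:2]-s.x[:2]).T)<.04];print("hub",hub.mean(0),len(hub))
# rack
sub=np.zeros(z.shape,bool);sub[140:225,135:250]=1
for lo,hi in((.045,.068),):
    m=((z>lo)&(z<hi)&sub).astype(np.uint8);n,l,st,c=cv2.connectedComponentsWithStats(m)
    i=1+st[1:,4].argmax();q=P[l==i];print("z",np.median(q[:,2]),st[i])
    top=np.median(q[:,2]);rect=cv2.minAreaRect((q[:,:2]*1000).astype(np.float32));print(rect)
im=cv2.imread("pics/top0.png");cv2.imwrite("pics/rack0.png",cv2.resize(im[140:225,135:250],(690,510),interpolation=cv2.INTER_CUBIC))
m=((z<.045)&sub).astype(np.uint8);n,l,st,c=cv2.connectedComponentsWithStats(m)
for i in range(1,n):
    if 15<st[i,4]<400: print("hole?",st[i],c[i],onplane(ci,c[i],top)[0])
m=((z>.066)&(z<.08)&sub).astype(np.uint8);n,l,st,c=cv2.connectedComponentsWithStats(m)
for i in range(1,n):
    if st[i,4]>15: print("vial",st[i],c[i],onplane(ci,c[i],.068)[0])
```

```text
caps [[0.6148, -0.265], [0.5683, -0.2059], [0.4948, -0.2169], [0.4668, -0.2872], [0.5132, -0.3449], [0.587, -0.334]] fit [ 0.54082484 -0.27566913  0.14620904] res [[0.2, 0.2], [0.2, -0.0], [-0.6, 0.1], [-0.2, 0.6], [-0.0, -0.5], [0.4, -0.4]]
0 [ 0.615  -0.2647] 8.37716063577999 [ 0.616  -0.2656  0.0675] 118
1 [ 0.5685 -0.2059] 68.37716063577999 [ 0.5687 -0.2067  0.0673] 123
2 [ 0.4943 -0.2169] 128.37716063578 [ 0.4941 -0.2158  0.0668] 97
3 [ 0.4666 -0.2866] 188.37716063578 [ 0.467  -0.2833  0.0673] 95
4 [ 0.5132 -0.3454] 248.37716063578 [ 0.5143 -0.3453  0.0672] 188
5 [ 0.5874 -0.3345] 308.37716063578 [ 0.5887 -0.3357  0.0674] 195
hub [ 0.541451   -0.27616225  0.0738167 ] 68
z 0.051953720043583895 [ 144  147   95   70 2437]
((548.4039916992188, 51.50452423095703), (62.994686126708984, 198.82998657226562), 29.735891342163086)
hole? [211 160  15  14  53] [218.45283019 168.50943396] [ 0.57439726 -0.00593639  0.05195372]
hole? [184 174  15  15  47] [191.5106383 182.4893617] [0.54499082 0.04972973 0.05195372]
hole? [157 189  14  16 174] [163.5862069  196.52873563] [0.5155736  0.10734173 0.05195372]
vial [212 159  11  11  89] [217.20224719 163.87640449] [ 0.58107162 -0.00528671  0.068     ]
vial [184 175  12  11  87] [189.6091954  180.08045977] [0.54756998 0.05062272 0.068     ]
```

View pics/rack0.png

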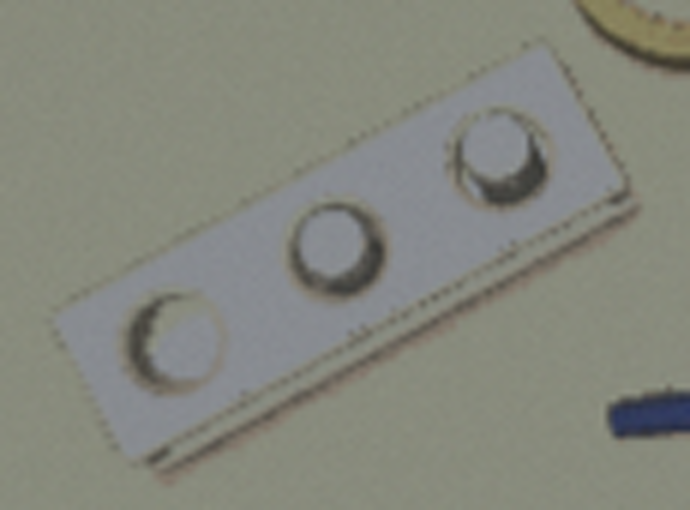

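```bash
cat > plan.py <<'E'
import sys,json
from h import *
from scipy.spatial.transform import Rotation as Ro
S={1:(.5685,-.206,-21.6),3:(.4667,-.287,-81.6),5:(.5875,-.3345,38.4),'r':(.516,.108,29.7)}
def plan(wps,jaw,step=45,hold=0,R0=None):
    st=r.get_state();p=st["tool_pos"]*1000;R=np.array(st["ee_rot"])
    rows=[]
    for x,y,z,yaw in wps:
        t=np.array([x,y,z])*1000
        Y=np.radians(yaw);yv=np.array([np.cos(Y),np.sin(Y),0]);zv=np.array([0,0,-1.]);xv=np.cross(yv,zv)
        T=np.c_[xv,yv,zv]
        if (T[:,1]@R[:,1])<0: T=T@np.diag([-1,-1,1])
        dr=Ro.from_matrix(R.T@T).as_rotvec()
        n=max(1,int(np.ceil(max(np.linalg.norm(t-p)/step,np.linalg.norm(dr)/.14))))
        for i in range(n):
            k=n-i
            dr=Ro.from_matrix(R.T@T).as_rotvec()/k
            s=R.T@((t-p)/k); s=np.round(s,1 if k==1 else 0);dr=np.round(dr,3 if k==1 else 2)
            rows.append([jaw,s.tolist(),dr.tolist()])
            p=p+R@s;R=R@Ro.from_rotvec(dr).as_matrix()
    print(len(rows))
    for i in range(0,len(rows),8): print(json.dumps(rows[i:i+8]))
    print("at",st["tool_pos"].round(4),"yaw",np.degrees(np.arctan2(*st["ee_rot"][[1,0],1])).round(1),"t",st["time_s"],"gap",st["finger_gap"],"F",st["contact_force"].round(1))
E
python3 - <<'E'
from plan import *
x,y,w=S[1]
plan([(x,y,.25,w)],1)
E
```

```text
18
[[1, [-34.0, -28.0, -1.0], [-0.0, 0.0, 0.09]], [1, [-36.0, -25.0, -1.0], [-0.0, 0.0, 0.09]], [1, [-38.0, -21.0, -1.0], [-0.0, 0.0, 0.09]], [1, [-40.0, -18.0, -1.0], [-0.0, 0.0, 0.09]], [1, [-41.0, -14.0, -1.0], [-0.0, 0.0, 0.09]], [1, [-42.0, -10.0, -1.0], [-0.0, 0.0, 0.09]], [1, [-43.0, -6.0, -1.0], [-0.0, 0.0, 0.08]], [1, [-43.0, -3.0, -1.0], [-0.0, 0.0, 0.09]]]
[[1, [-43.0, 1.0, -1.0], [-0.0, 0.0, 0.08]], [1, [-43.0, 4.0, -1.0], [-0.0, 0.0, 0.09]], [1, [-43.0, 8.0, -1.0], [-0.0, 0.0, 0.08]], [1, [-42.0, 12.0, -1.0], [-0.0, 0.0, 0.09]], [1, [-41.0, 15.0, -1.0], [-0.0, 0.0, 0.08]], [1, [-39.0, 19.0, -1.0], [-0.0, 0.0, 0.09]], [1, [-38.0, 22.0, -1.0], [-0.0, 0.0, 0.08]], [1, [-36.0, 25.0, -1.0], [-0.0, 0.0, 0.09]]]
[[1, [-33.0, 28.0, -1.0], [-0.0, 0.0, 0.08]], [1, [-31.1, 30.2, -1.6], [-0.0, 0.002, 0.087]]]
at [0.1998 0.4849 0.2306] yaw 67.6 t 0.15 gap 0.9987737057862224 F [-0.3 -0.1 -0. ]
```

>>> send_rows(
  motion=[
    [1,[-34,-28,-1],[0,0,0.09]],
    [1,[-36,-25,-1],[0,0,0.09]],
    [1,[-38,-21,-1],[0,0,0.09]],
    [1,[-40,-18,-1],[0,0,0.09]],
    [1,[-41,-14,-1],[0,0,0.09]],
    [1,[-42,-10,-1],[0,0,0.09]],
    [1,[-43,-6,-1],[0,0,0.08]],
    [1,[-43,-3,-1],[0,0,0.09]],
  ],
  newtons=30,
)

```text
time_s: 0.95
tool_pos: [0.3648, 0.1769, 0.2393]
ee_rot: [[-0.45, 0.893, 0.0], [0.893, 0.45, 0.0], [0.0, 0.0, -1.0]]
contact_force: [0.5, 0.0, -0.3]
finger_gap: 1.002
```

>>> send_rows(
  motion=[
    [1,[-43,1,-1],[0,0,0.08]],
    [1,[-43,4,-1],[0,0,0.09]],
    [1,[-43,8,-1],[0,0,0.08]],
    [1,[-42,12,-1],[0,0,0.09]],
    [1,[-41,15,-1],[0,0,0.08]],
    [1,[-39,19,-1],[0,0,0.09]],
    [1,[-38,22,-1],[0,0,0.08]],
    [1,[-36,25,-1],[0,0,0.09]],
  ],
)

```text
time_s: 1.75
tool_pos: [0.5285, -0.1308, 0.247]
ee_rot: [[0.212, 0.977, -0.0], [0.977, -0.212, 0.0], [0.0, -0.001, -1.0]]
contact_force: [0.6, 0.6, 0.1]
finger_gap: 0.996
```

>>> send_rows(
  motion=[
    [1,[-33,28,-1],[0,0,0.08]],
    [1,[-31,30,-1.5],[0,0,0.087]],
    [1,[0,0,0],[0,0,0]],
    [1,[0,0,0],[0,0,0]],
    [1,[0,0,0],[0,0,0]],
  ],
)

```text
time_s: 2.25
tool_pos: [0.5678, -0.2045, 0.2494]
ee_rot: [[0.367, 0.93, -0.001], [0.93, -0.367, 0.001], [0.0, -0.002, -1.0]]
contact_force: [-0.4, 1.1, 0.4]
finger_gap: 0.996
```

Run:
```python
from plan import *
x,y,w=S[1]
plan([(x,y,.25,w)],1)
plan([(x,y,.0745,w)],0)
im,d=viewer.get_image("wrist");cv2.imwrite("pics/w1.png",im[:,:,::-1])
ci=viewer.camera_info("wrist")
P=cloud(ci,d);z=P[...,2]
for lo,hi in((.1,.112),(.117,.126),(.127,.136),(.05,.054)):
    m=((z>lo)&(z<hi)).astype(np.uint8);n,l,st,c=cv2.connectedComponentsWithStats(m)
    for i in range(1,n):
        if st[i,4]>150: print(lo,st[i],onplane(ci,c[i],{.1:.106,.117:.123,.127:.131,.05:.052}[lo]).round(4))
```

```text
1
[[1, [-1.1, 1.2, -0.6], [-0.002, -0.0, 0.001]]]
at [ 0.5678 -0.2045  0.2494] yaw -21.5 t 2.25 gap 0.9960629726213814 F [-0.4  1.1  0.4]
4
[[0, [-0.0, 0.0, 44.0], [-0.0, -0.0, 0.0]], [0, [-0.0, 1.0, 44.0], [-0.0, -0.0, 0.0]], [0, [-1.0, 0.0, 43.0], [-0.0, -0.0, 0.0]], [0, [-0.2, 0.5, 43.9], [-0.002, -0.0, 0.001]]]
at [ 0.5678 -0.2045  0.2494] yaw -21.5 t 2.25 gap 0.9960629726213814 F [-0.4  1.1  0.4]
0.1 [ 371    0   62   99 1437] [[ 0.7492 -0.1263  0.106 ]]
0.1 [431 119  49  60 658] [[ 0.7698 -0.2414  0.106 ]]
0.1 [241 169  28  29 606] [[ 0.5688 -0.2057  0.106 ]]
0.1 [298 203  29  27 581] [[ 0.614  -0.2636  0.106 ]]
0.1 [407 229 105  50 767] [[ 0.764  -0.3759  0.106 ]]
0.1 [412 338  18  46 182] [[ 0.6889 -0.5198  0.106 ]]
0.117 [445 125  43  52 637] [[ 0.7739 -0.2435  0.123 ]]
0.117 [414 239  98  46 614] [[ 0.7577 -0.3749  0.123 ]]
0.117 [302 276  19  17 251] [[ 0.5871 -0.3323  0.123 ]]
0.117 [246 303  16  15 196] [[ 0.5142 -0.3415  0.123 ]]
0.127 [457 130  35  44 616] [[ 0.7788 -0.2469  0.131 ]]
0.127 [ 172  207   38   35 1013] [[ 0.495  -0.2162  0.131 ]]
0.127 [420 246  92  42 496] [[ 0.7601 -0.3765  0.131 ]]
0.127 [177 273  35  32 829] [[ 0.4673 -0.2852  0.131 ]]
0.05 [ 147    0   90   46 1484] [[ 0.5738 -0.0176  0.052 ]]
0.05 [383 213 104  48 215] [[ 0.7622 -0.376   0.052 ]]
0.05 [189 239  35  23 159] [[ 0.4776 -0.2759  0.052 ]]
0.05 [235 264  37  16 195] [[ 0.5167 -0.3304  0.052 ]]
```

View pics/w1.png

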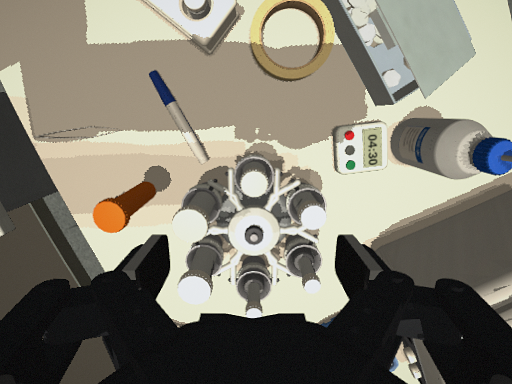

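The wrist view confirms the positions to within 2 mm: the target short tube is at (255,183), the talls at (190,222) and (195,288). I'll descend on it.

>>> send_rows(
  motion=[
    [0.3,[0,1,44],[0,0,0]],
    [0.3,[-1,1,44],[0,0,0]],
    [0.3,[0,0,44],[0,0,0]],
    [0.3,[0,0,43],[0,0,0]],
    [0.3,[0,0,0],[0,0,0]],
    [0.3,[0,0,0],[0,0,0]],
  ],
)

```text
time_s: 2.9
tool_pos: [0.5694, -0.2059, 0.0754]
ee_rot: [[0.367, 0.93, -0.001], [0.93, -0.367, 0.001], [0.0, -0.001, -1.0]]
contact_force: [-0.0, 0.1, 0.7]
finger_gap: 0.651
```

>>> send_rows(
  motion=[
    [-1,[0,0,0],[0,0,0]],
    [-1,[0,0,0],[0,0,0]],
    [-1,[0,0,0],[0,0,0]],
    [-1,[0,0,0],[0,0,0]],
    [-1,[0,0,0],[0,0,0]],
    [-1,[0,0,0],[0,0,0]],
  ],
  newtons=30,
)

```text
time_s: 3.5
tool_pos: [0.5718, -0.2076, 0.0779]
ee_rot: [[0.368, 0.93, 0.005], [0.93, -0.368, -0.001], [0.0, 0.005, -1.0]]
contact_force: [-1.2, 0.1, 6.3]
finger_gap: 0.327
```

Run:
```python
from plan import *
im,d=viewer.get_image("scene");cv2.imwrite("pics/s1.png",cv2.resize(im[90:240,200:400,::-1],(800,600)))
x,y,w=S[1]
st=r.get_state();p=st["tool_pos"]
plan([(p[0],p[1],.22,w)],-1,step=25)
```

```text
6
[[-1, [0.0, 0.0, -24.0], [0.0, -0.0, -0.0]], [-1, [0.0, 0.0, -24.0], [0.0, -0.0, -0.0]], [-1, [0.0, 0.0, -24.0], [0.0, -0.0, -0.0]], [-1, [0.0, 0.0, -23.0], [0.0, -0.0, -0.0]], [-1, [0.0, 0.0, -24.0], [0.0, -0.0, -0.0]], [-1, [0.1, 0.7, -23.1], [0.005, -0.0, -0.0]]]
at [ 0.5718 -0.2076  0.0779] yaw -21.6 t 3.55 gap 0.3345207632352091 F [-1.2  0.6  7.1]
```

View pics/s1.png

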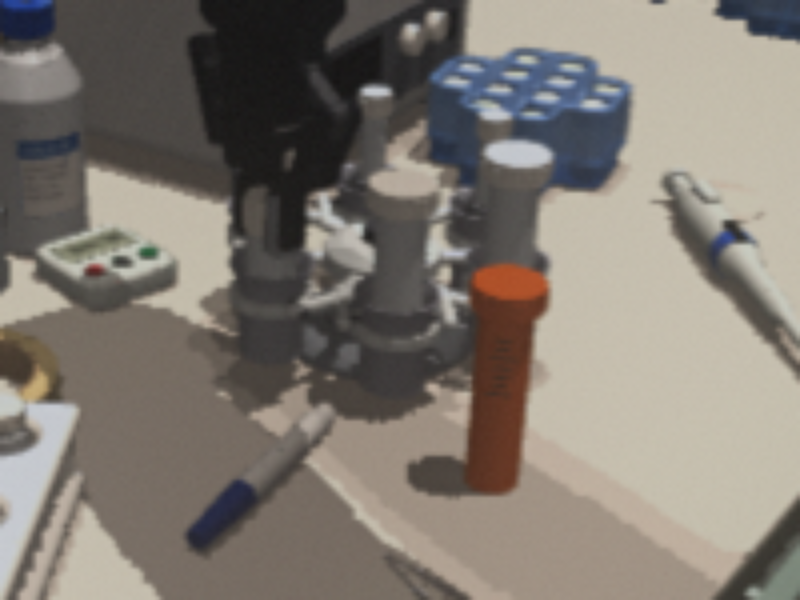

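The short tube is gripped (28 mm gap). I'll lift it.

>>> send_rows(
  motion=[
    [-1,[0,0,-15],[0,0,0]],
    [-1,[0,0,-25],[0,0,0]],
    [-1,[0,0,-30],[0,0,0]],
    [-1,[0,0,-30],[0,0,0]],
    [-1,[0,0,-30],[0,0,0]],
    [-1,[0,0,-20],[0,0,0]],
    [-1,[0,0,0],[0,0,0]],
  ],
)

```text
time_s: 4.25
tool_pos: [0.5726, -0.208, 0.2299]
ee_rot: [[0.368, 0.93, 0.009], [0.93, -0.368, -0.003], [0.0, 0.009, -1.0]]
contact_force: [0.7, -0.4, -0.7]
finger_gap: 0.33
```

Run:
```python
from plan import *
im,d=viewer.get_image("scene");cv2.imwrite("pics/s2.png",cv2.resize(im[60:210,200:400,::-1],(800,600)))
x,y,w=S['r']
plan([(x,y,.225,w)],-1,step=40)
```

```text
9
[[-1, [30.0, -19.0, 0.0], [0.0, 0.0, -0.1]], [-1, [32.0, -15.0, 0.0], [0.0, 0.0, -0.1]], [-1, [33.0, -12.0, 0.0], [0.0, 0.0, -0.1]], [-1, [35.0, -9.0, 0.0], [0.0, 0.0, -0.1]], [-1, [35.0, -5.0, 0.0], [0.0, 0.0, -0.1]], [-1, [36.0, -2.0, 0.0], [0.0, 0.0, -0.1]], [-1, [36.0, 2.0, 1.0], [0.0, 0.0, -0.1]], [-1, [35.0, 5.0, 0.0], [0.0, 0.0, -0.1]]]
[[-1, [34.5, 8.6, 0.6], [0.004, 0.004, -0.095]]]
at [ 0.5715 -0.2077  0.2275] yaw -21.6 t 4.3 gap 0.32885633411320436 F [ 0.4 -0.6 -0.1]
```

View pics/s2.png

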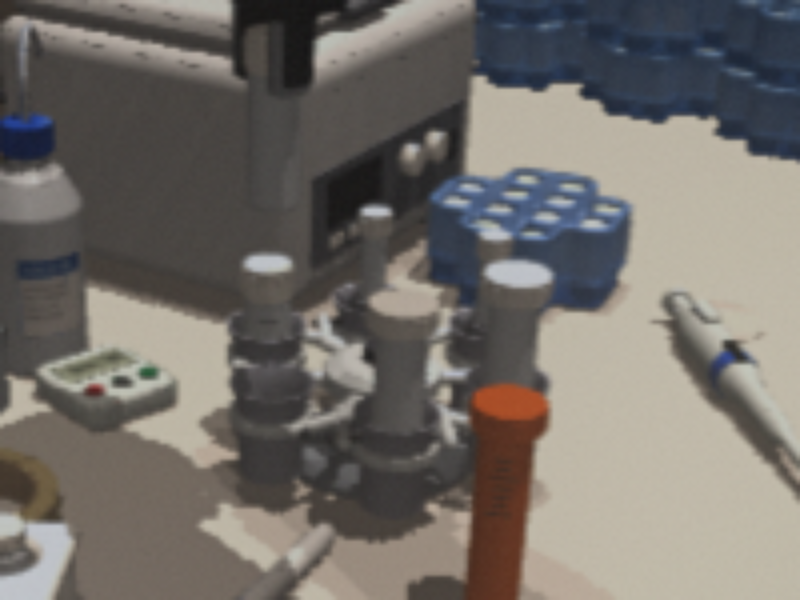

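The short tube hangs upright. Next, over the rack hole.

>>> send_rows(
  motion=[
    [-1,[30,-19,0],[0,0,-0.1]],
    [-1,[32,-15,0],[0,0,-0.1]],
    [-1,[33,-12,0],[0,0,-0.1]],
    [-1,[35,-9,0],[0,0,-0.1]],
    [-1,[35,-5,0],[0,0,-0.1]],
    [-1,[36,-2,0],[0,0,-0.1]],
    [-1,[36,2,1],[0,0,-0.1]],
    [-1,[35,5,0],[0,0,-0.1]],
  ],
)

```text
time_s: 5.1
tool_pos: [0.5196, 0.0748, 0.2225]
ee_rot: [[-0.414, 0.91, -0.002], [0.91, 0.414, -0.0], [0.001, -0.002, -1.0]]
contact_force: [0.1, 0.4, -0.6]
finger_gap: 0.325
```

>>> send_rows(
  motion=[
    [-1,[34.5,8.6,0.6],[0.004,0.004,-0.095]],
    [-1,[0,0,0],[0,0,0]],
    [-1,[0,0,0],[0,0,0]],
    [-1,[0,0,0],[0,0,0]],
  ],
)

```text
time_s: 5.5
tool_pos: [0.5142, 0.1078, 0.2225]
ee_rot: [[-0.494, 0.869, -0.006], [0.869, 0.494, 0.001], [0.004, -0.005, -1.0]]
contact_force: [0.2, 0.1, -0.9]
finger_gap: 0.326
```

Run:
```python
from plan import *
im,d=viewer.get_image("wrist");cv2.imwrite("pics/w2.png",im[:,:,::-1])
im,d=viewer.get_image("scene");cv2.imwrite("pics/s3.png",cv2.resize(im[120:280,130:330,::-1],(800,640))[:600])
x,y,w=S['r']
plan([(x,y,.13,w),(x,y,.075,w)],-1,step=30)
```

```text
6
[[-1, [-0.0, 0.0, 23.0], [-0.0, -0.0, -0.0]], [-1, [-0.0, 1.0, 23.0], [-0.0, -0.0, -0.0]], [-1, [-0.0, 0.0, 23.0], [-0.0, -0.0, -0.0]], [-1, [-0.6, 1.0, 23.8], [-0.004, -0.004, -0.002]], [-1, [-0.0, -0.0, 28.0], [-0.0, -0.0, -0.0]], [-1, [-0.1, -0.0, 27.0], [-0.0, -0.0, -0.0]]]
at [0.5145 0.1075 0.2229] yaw 29.6 t 5.6 gap 0.33350017054159925 F [-0.  -1.3 -0.4]
```

View pics/w2.png

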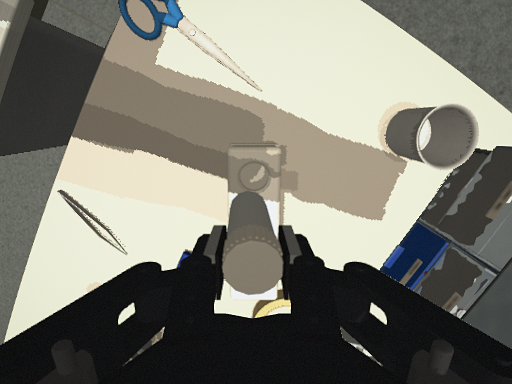

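View pics/s3.png

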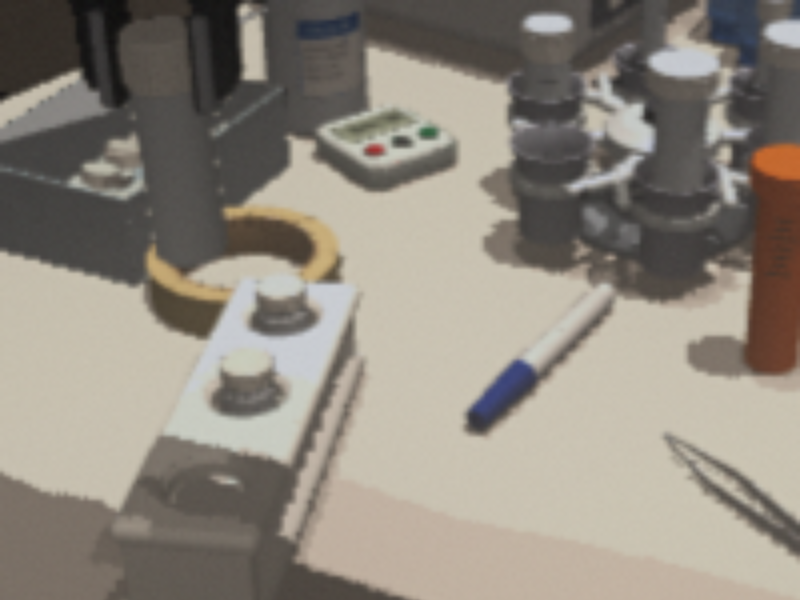

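The wrist view shows the hole at about (254,175) and the held cap at (252,265). I'll work out the hole position and the tube's offset in the tool.

Run:
```python
from plan import *
ci=viewer.camera_info("wrist")
im,d=viewer.get_image("wrist");P=cloud(ci,d);z=P[...,2]
print("hole",onplane(ci,[255,175],.052))
st=r.get_state();R=st["ee_rot"];p=st["tool_pos"]
cap=P[225:300,218:286].reshape(-1,3);cap=cap[np.isfinite(cap).all(1)]
t=(cap-p)@R;print(np.percentile(t[:,2],[2,10,30]))
zt=np.percentile(t[:,2],20);top=t[(abs(t[:,2]-zt)<.003)];print("cap in tool mm",(top.min(0)*1000).round(1),(top.max(0)*1000).round(1),len(top))
v,u=np.mgrid[150:205,225:290]
q=P[150:205,225:290];m=(q[...,2]>.047)&(q[...,2]<.056)
cv2.imwrite("pics/hz.png",cv2.resize(im[130:220,200:320,::-1],(800,600),interpolation=cv2.INTER_CUBIC))
```

```text
hole [[0.5154387 0.1115096 0.052    ]]
[-0.03802422 -0.02982025 -0.02889413]
cap in tool mm [-14.5 -15.4 -32.2] [ 14.5  15.1 -26.3] 2821
```

View pics/hz.png

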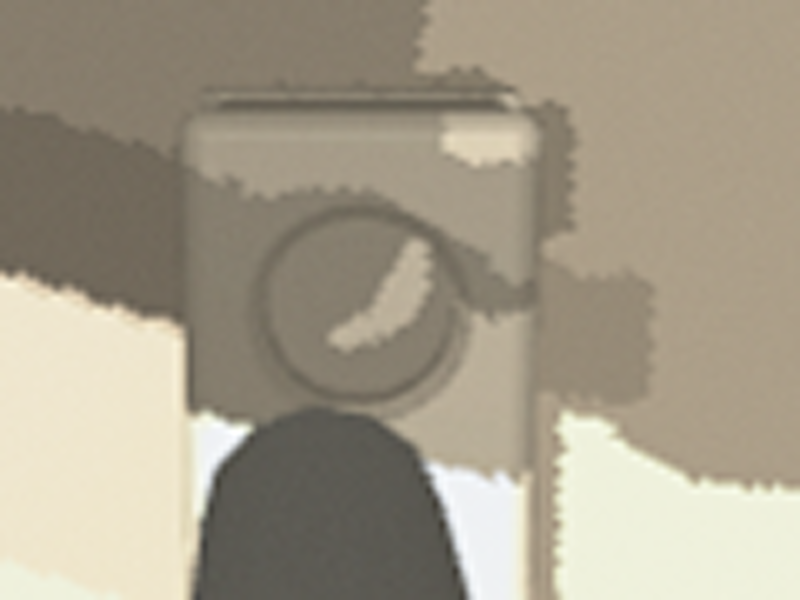

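Tube centred in the tool; hole at about (0.516,0.109). Lowering.

>>> send_rows(
  motion=[
    [-1,[0.5,1,23],[0,0,0]],
    [-1,[0.5,1,23],[0,0,0]],
    [-1,[0,0,23],[0,0,0]],
    [-1,[0,0,24],[-0.004,-0.004,0]],
    [-1,[0,0,20],[0,0,0]],
    [-1,[0,0,20],[0,0,0]],
    [-1,[0,0,14],[0,0,0]],
    [-1,[0,0,0],[0,0,0]],
  ],
)

```text
time_s: 6.45
tool_pos: [0.5141, 0.1094, 0.0747]
ee_rot: [[-0.494, 0.87, -0.003], [0.87, 0.494, -0.001], [0.001, -0.003, -1.0]]
contact_force: [-0.5, -0.1, -0.6]
finger_gap: 0.329
```

>>> send_rows(
  motion=[
    [-1,[0,0,0],[0,0,0]],
  ],
)

```text
time_s: 6.55
tool_pos: [0.5154, 0.1099, 0.0762]
ee_rot: [[-0.494, 0.869, -0.0], [0.869, 0.494, 0.0], [0.0, -0.0, -1.0]]
contact_force: [-0.0, 0.2, -0.3]
finger_gap: 0.327
```

>>> send_rows(
  motion=[
    [-1,[0,0,2],[0,0,0]],
    [-1,[0,0,0],[0,0,0]],
    [0.3,[0,0,0],[0,0,0]],
    [0.3,[0,0,0],[0,0,0]],
    [0.3,[0,0,0],[0,0,0]],
    [0.3,[0,0,0],[0,0,0]],
    [0.3,[0,0,0],[0,0,0]],
  ],
)

```text
time_s: 7.25
tool_pos: [0.5153, 0.1106, 0.0743]
ee_rot: [[-0.495, 0.869, 0.0], [0.869, 0.495, 0.0], [0.0, 0.0, -1.0]]
contact_force: [-1.5, -0.3, 0.2]
finger_gap: 0.653
```

>>> send_rows(
  motion=[
    [0.3,[0,0,-20],[0,0,0]],
    [0.3,[0,0,-40],[0,0,0]],
    [0.3,[0,0,-40],[0,0,0]],
    [0.3,[0,0,-40],[0,0,0]],
    [0.3,[0,0,-20],[0,0,0]],
    [0.3,[0,0,0],[0,0,0]],
  ],
)

```text
time_s: 7.85
tool_pos: [0.5176, 0.1111, 0.2378]
ee_rot: [[-0.495, 0.869, 0.007], [0.869, 0.495, 0.002], [-0.002, 0.007, -1.0]]
contact_force: [0.7, -0.3, 0.8]
finger_gap: 0.655
```

Run:
```python
from plan import *
im,d=viewer.get_image("top");cv2.imwrite("pics/t2.png",im[:,:,::-1])
im2,d=viewer.get_image("wrist");cv2.imwrite("pics/w3.png",im2[:,:,::-1])
ci=viewer.camera_info("wrist");P=cloud(ci,d);z=P[...,2]
m=((z>.098)&(z<.106)).astype(np.uint8);n,l,st,c=cv2.connectedComponentsWithStats(m)
for i in range(1,n):
    if st[i,4]>150: print(st[i],onplane(ci,c[i],.102).round(4),np.median(z[l==i]))
x,y,w=S[5]
plan([(x,y,.235,w)],0.1,step=42)
```

```text
[434 146  67  86 555] [[0.7166 0.2216 0.102 ]] 0.10207050357823949
[235 170  29  29 619] [[0.5124 0.1096 0.102 ]] 0.10121363045420434
[424 250  29  33 200] [[0.7468 0.1339 0.102 ]] 0.10215876023801376
11
[[0.1, [-38.0, -14.0, -0.0], [0.0, -0.0, -0.01]], [0.1, [-38.0, -15.0, -0.0], [0.0, -0.0, -0.01]], [0.1, [-38.0, -15.0, -0.0], [0.0, -0.0, -0.01]], [0.1, [-38.0, -15.0, -0.0], [0.0, -0.0, -0.02]], [0.1, [-38.0, -16.0, -0.0], [0.0, -0.0, -0.01]], [0.1, [-38.0, -17.0, -0.0], [0.0, -0.0, -0.02]], [0.1, [-37.0, -17.0, -0.0], [0.0, 0.0, -0.01]], [0.1, [-37.0, -18.0, -0.0], [0.0, 0.0, -0.02]]]
[[0.1, [-37.0, -19.0, -0.0], [0.0, 0.0, -0.01]], [0.1, [-36.0, -19.0, -1.0], [0.0, 0.0, -0.02]], [0.1, [-35.9, -19.4, -0.1], [0.001, 0.0, -0.012]]]
at [0.5153 0.1106 0.234 ] yaw 29.7 t 7.95 gap 0.6456293113823377 F [-0.1  0.4  0. ]
```

View pics/w3.png

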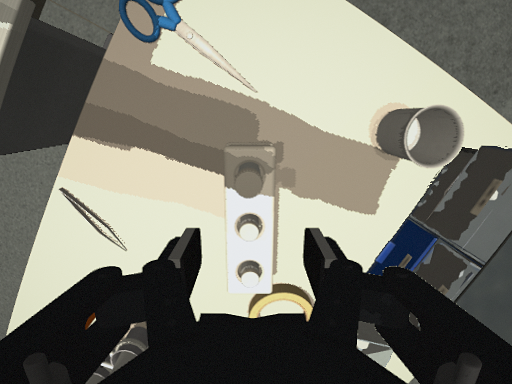

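Short tube is seated upright in the rack (cap at (249,183), top z 0.101). On to the slim tube in cup 5.

>>> send_rows(
  motion=[
    [0.1,[-38,-14,0],[0,0,-0.01]],
    [0.1,[-38,-15,0],[0,0,-0.01]],
    [0.1,[-38,-15,0],[0,0,-0.01]],
    [0.1,[-38,-15,0],[0,0,-0.02]],
    [0.1,[-38,-16,0],[0,0,-0.01]],
    [0.1,[-38,-17,0],[0,0,-0.02]],
    [0.1,[-37,-17,0],[0,0,-0.01]],
    [0.1,[-37,-18,0],[0,0,-0.02]],
  ],
)

```text
time_s: 8.75
tool_pos: [0.5672, -0.2141, 0.2316]
ee_rot: [[-0.588, 0.809, -0.004], [0.809, 0.588, 0.002], [0.004, -0.002, -1.0]]
contact_force: [0.6, 0.1, 0.2]
finger_gap: 0.55
```

>>> send_rows(
  motion=[
    [0.1,[-37,-19,0],[0,0,-0.01]],
    [0.1,[-36,-19,-1],[0,0,-0.02]],
    [0.1,[-36,-19.5,0],[0,0,-0.012]],
    [0.1,[0,0,0],[0,0,0]],
    [0.1,[0,0,0],[0,0,0]],
    [0.1,[0,0,0],[0,0,0]],
  ],
)

```text
time_s: 9.35
tool_pos: [0.5867, -0.3334, 0.2335]
ee_rot: [[-0.621, 0.783, -0.003], [0.783, 0.621, 0.002], [0.003, -0.001, -1.0]]
contact_force: [-0.6, 0.0, 0.4]
finger_gap: 0.545
```

Run:
```python
from plan import *
im2,d=viewer.get_image("wrist");cv2.imwrite("pics/w4.png",im2[:,:,::-1])
ci=viewer.camera_info("wrist");P=cloud(ci,d);z=P[...,2]
for lo,h in((.117,.123),(.127,.131),(.1,.106)):
  m=((z>lo)&(z<lo+.009)).astype(np.uint8);n,l,st,c=cv2.connectedComponentsWithStats(m)
  for i in range(1,n):
    if st[i,4]>100: print(st[i],onplane(ci,c[i],h).round(4),np.median(z[l==i]))
x,y,w=S[5]
plan([(x,y,.096,w)],0.1,step=42)
```

```text
[170 141  23  23 386] [[ 0.5135 -0.3449  0.123 ]] 0.12408307172878011
[241 181  22  22 341] [[ 0.5872 -0.3341  0.123 ]] 0.12419334465124932
[423 222  49  48 619] [[ 0.7709 -0.2542  0.123 ]] 0.12150926876199702
[262 282  41  35 229] [[ 0.6853 -0.403   0.123 ]] 0.12182409083237905
[ 228    0   47   41 1552] [[ 0.496  -0.2193  0.131 ]] 0.13226189157304064
[ 151   40   46   48 1672] [[ 0.4669 -0.2865  0.131 ]] 0.13225288657825512
[434 231  40  38 569] [[ 0.7778 -0.2541  0.131 ]] 0.13004647298864563
[269 290  36  25 182] [[ 0.6864 -0.4011  0.131 ]] 0.1309419122844878
[470  97  42  88 777] [[ 0.7511 -0.1404  0.106 ]] 0.10346953215147875
[302 135  32  31 751] [[ 0.6141 -0.2652  0.106 ]] 0.10718864494399011
[410 213  50  51 424] [[ 0.7634 -0.2554  0.106 ]] 0.10530374546825047
[251 275  49  43 303] [[ 0.6846 -0.4168  0.106 ]] 0.10330799792783713
4
[[0.1, [-0.0, -0.0, 35.0], [-0.0, -0.0, 0.0]], [0.1, [-1.0, -0.0, 34.0], [-0.0, -0.0, 0.0]], [0.1, [-0.0, -0.0, 35.0], [-0.0, -0.0, 0.0]], [0.1, [-0.8, -0.4, 34.1], [-0.0, -0.002, 0.001]]]
at [ 0.5869 -0.3331  0.2342] yaw 38.5 t 9.4 gap 0.5476916955451318 F [ 0.6  0.7 -0.2]
```

View pics/w4.png

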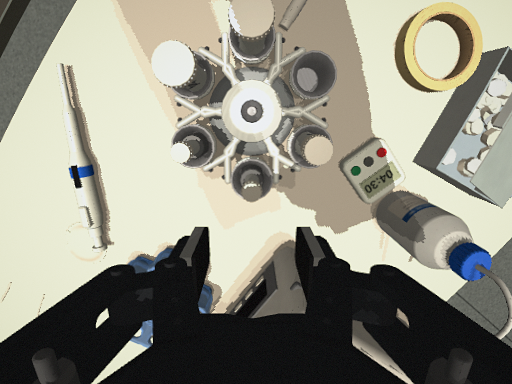

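Run:
```python
from plan import *
ci=viewer.camera_info("top");P=cloud(ci,np.load("pics/top0.npy"))
q=P[:130,380:].reshape(-1,3);q=q[np.isfinite(q).all(1)&(q[:,2]>.09)]
dd=np.hypot(*(q[:,:2]-[.5875,-.3345]).T);o=dd.argsort()
print(q[o[:8]].round(3),dd[o[:8]].round(3),q[:,2].max())
```

```text
[[ 0.686 -0.386  0.126]
 [ 0.687 -0.384  0.121]
 [ 0.686 -0.386  0.119]
 [ 0.687 -0.385  0.117]
 [ 0.689 -0.383  0.117]
 [ 0.689 -0.383  0.123]
 [ 0.686 -0.388  0.119]
 [ 0.688 -0.386  0.12 ]] [0.111 0.111 0.111 0.111 0.112 0.113 0.113 0.113] 0.206012485529949
```

The nearest point of the centrifuge is 111 mm from the grasp axis, so there is room. Descending.

>>> send_rows(
  motion=[
    [0.1,[-1,0,40],[0,0,0]],
    [0.1,[-0.5,-0.5,40],[0,0,0]],
    [0.1,[0,0,35],[0,0,0]],
    [0.1,[0,0,23],[0,0,0]],
    [0.1,[0,0,0],[0,0,0]],
    [0.1,[0,0,0],[0,0,0]],
  ],
)

```text
time_s: 10.0
tool_pos: [0.5881, -0.335, 0.0976]
ee_rot: [[-0.622, 0.783, -0.0], [0.783, 0.622, 0.001], [0.001, 0.0, -1.0]]
contact_force: [-0.5, 0.3, 0.0]
finger_gap: 0.551
```

>>> send_rows(
  motion=[
    [-1,[0,0,0],[0,0,0]],
    [-1,[0,0,0],[0,0,0]],
    [-1,[0,0,0],[0,0,0]],
    [-1,[0,0,0],[0,0,0]],
    [-1,[0,0,0],[0,0,0]],
    [-1,[0,0,0],[0,0,0]],
  ],
)

```text
time_s: 10.6
tool_pos: [0.5893, -0.3369, 0.0994]
ee_rot: [[-0.621, 0.784, 0.004], [0.784, 0.621, -0.002], [-0.004, 0.002, -1.0]]
contact_force: [-0.9, -0.3, 6.5]
finger_gap: 0.205
```

>>> send_rows(
  motion=[
    [-1,[0,0,-10],[0,0,0]],
    [-1,[0,0,-25],[0,0,0]],
    [-1,[0,0,-30],[0,0,0]],
    [-1,[0,0,-30],[0,0,0]],
    [-1,[0,0,-30],[0,0,0]],
    [-1,[0,0,-20],[0,0,0]],
    [-1,[0,0,0],[0,0,0]],
    [-1,[0,0,0],[0,0,0]],
  ],
)

```text
time_s: 11.4
tool_pos: [0.5879, -0.3361, 0.242]
ee_rot: [[-0.621, 0.784, 0.0], [0.784, 0.621, 0.0], [-0.0, 0.0, -1.0]]
contact_force: [-1.1, 0.7, -0.9]
finger_gap: 0.21
```

```bash
cat > chk.py <<'E'
from plan import *
def held(name,h):
    im,d=viewer.get_image("scene");cv2.imwrite(f"pics/{name}s.png",cv2.resize(im[60:240,180:420,::-1],(800,600)))
    st=r.get_state();R=st["ee_rot"];p=st["tool_pos"]
    im,d=viewer.get_image("wrist");ci=viewer.camera_info("wrist");P=cloud(ci,d)
    cv2.imwrite(f"pics/{name}w.png",im[:,:,::-1])
    t=((P-p)@R)*1000
    m=(abs(t[...,0])<25)&(abs(t[...,1])<h)&(t[...,2]>-45)&(t[...,2]<-5)
    zt=np.percentile(t[m][:,2],5);q=t[m];print("ztop",zt);q=q[q[:,2]<zt+3];print("cap",q.min(0).round(1),q.max(0).round(1),len(q))
E
python3 - <<'E'
from chk import *
held("h1",9)
x,y,w=S[1]
plan([(x,y,.24,w)],-1,step=40)
E
```

```text
ztop -35.99691659396013
cap [-10.   -9.  -38.4] [ 12.9   9.  -33.1] 144
8
[[-1, [14.0, 8.0, 0.0], [-0.0, -0.0, 0.13]], [-1, [15.0, 6.0, 0.0], [-0.0, -0.0, 0.13]], [-1, [16.0, 4.0, 0.0], [-0.0, -0.0, 0.13]], [-1, [16.0, 2.0, 0.0], [-0.0, -0.0, 0.13]], [-1, [17.0, 0.0, 0.0], [-0.0, -0.0, 0.13]], [-1, [16.0, -2.0, 0.0], [-0.0, -0.0, 0.13]], [-1, [16.0, -4.0, 0.0], [-0.0, -0.0, 0.13]], [-1, [15.7, -5.3, 0.6], [-0.003, -0.001, 0.137]]]
at [ 0.5872 -0.3357  0.2403] yaw 38.4 t 11.5 gap 0.20554914236145036 F [-0.4 -0.2  0.3]
```

View pics/h1s.png

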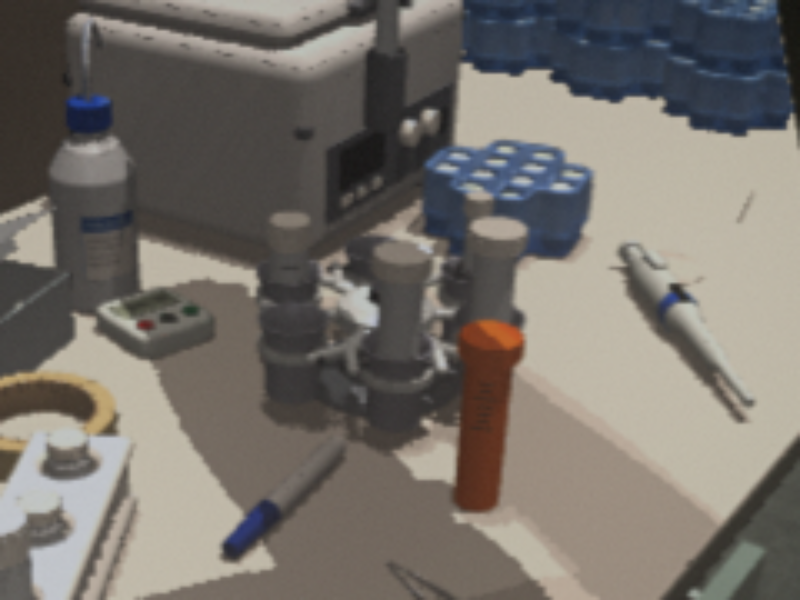

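View pics/h1w.png

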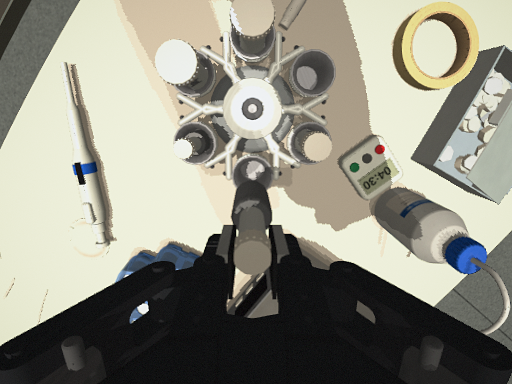

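The slim tube is held upright (cap at (253,252) in the wrist view). Moving it to the emptied cup 1.

>>> send_rows(
  motion=[
    [-1,[14,8,0],[0,0,0.13]],
    [-1,[15,6,0],[0,0,0.13]],
    [-1,[16,4,0],[0,0,0.13]],
    [-1,[16,2,0],[0,0,0.13]],
    [-1,[17,0,0],[0,0,0.13]],
    [-1,[16,-2,0],[0,0,0.13]],
    [-1,[16,-4,0],[0,0,0.13]],
    [-1,[16,-5,0.5],[0,0,0.137]],
  ],
)

```text
time_s: 12.3
tool_pos: [0.5684, -0.2052, 0.2398]
ee_rot: [[0.373, 0.928, -0.003], [0.928, -0.373, 0.001], [0.0, -0.004, -1.0]]
contact_force: [-0.4, -0.5, -0.5]
finger_gap: 0.204
```

>>> send_rows(
  motion=[
    [-1,[0,0,0],[0,0,0]],
    [-1,[0,0,0],[0,0,0]],
    [-1,[0,0,0],[0,0,0]],
  ],
)

```text
time_s: 12.6
tool_pos: [0.5695, -0.2068, 0.2409]
ee_rot: [[0.367, 0.93, -0.001], [0.93, -0.367, 0.0], [-0.0, -0.001, -1.0]]
contact_force: [-0.2, 0.2, -0.5]
finger_gap: 0.206
```

Run:
```python
from chk import *
ci=viewer.camera_info("wrist");im,d=viewer.get_image("wrist");P=cloud(ci,d);z=P[...,2]
cv2.imwrite("pics/w5.png",im[:,:,::-1])
x,y,w=S[1]
q=P[(z>.063)&(z<.072)];q=q[np.hypot(*(q[:,:2]-[x,y]).T)<.03]
print(((q.max(0)+q.min(0))/2).round(4),len(q), proj(ci,[[x,y,.068]]))
plan([(x,y,.1005,w)],-1,step=30)
```

```text
[ 0.5679 -0.2051  0.0668] 329 [[251.86744568 176.05812096]]
5
[[-1, [0.0, -0.0, 28.0], [-0.0, 0.0, 0.0]], [-1, [0.0, -0.0, 28.0], [-0.0, 0.0, 0.0]], [-1, [0.0, -0.0, 28.0], [-0.0, 0.0, 0.0]], [-1, [0.0, -1.0, 28.0], [-0.0, 0.0, 0.0]], [-1, [0.5, -0.2, 28.6], [-0.001, 0.0, 0.001]]]
at [ 0.5695 -0.2069  0.2411] yaw -21.6 t 12.65 gap 0.2055237593588773 F [ 0.3  0.9 -0.2]
```

View pics/w5.png

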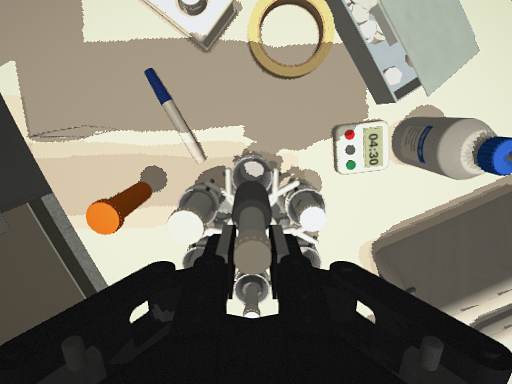

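The empty cup is at (252,176), where I predicted it. Lowering.

>>> send_rows(
  motion=[
    [-1,[0.5,-1,28],[0,0,0]],
    [-1,[0,0,28],[0,0,0]],
    [-1,[0,0,25],[0,0,0]],
    [-1,[0,0,25],[0,0,0]],
    [-1,[0,0,20],[0,0,0]],
    [-1,[0,0,14],[0,0,0]],
    [-1,[0,0,0],[0,0,0]],
    [-1,[0,0,0],[0,0,0]],
  ],
)

```text
time_s: 13.45
tool_pos: [0.5687, -0.2061, 0.1014]
ee_rot: [[0.368, 0.93, -0.001], [0.93, -0.368, 0.0], [-0.0, -0.001, -1.0]]
contact_force: [-0.4, -1.3, -1.5]
finger_gap: 0.207
```

Run:
```python
from plan import *
s=r.get_state();print(s["tool_pos"],s["contact_force"])
```

```text
[ 0.56873418 -0.20606825  0.10135956] [-0.40884779 -1.2643204  -1.51060793]
```

Now lower the last 1.5 mm, release and rise.

>>> send_rows(
  motion=[
    [-1,[0,0,1.5],[0,0,0]],
    [-1,[0,0,0],[0,0,0]],
    [0.1,[0,0,0],[0,0,0]],
    [0.1,[0,0,0],[0,0,0]],
    [0.1,[0,0,0],[0,0,0]],
    [0.1,[0,0,0],[0,0,0]],
    [0.1,[0,0,0],[0,0,0]],
  ],
)

```text
time_s: 14.15
tool_pos: [0.569, -0.2052, 0.1002]
ee_rot: [[0.368, 0.93, 0.0], [0.93, -0.368, 0.0], [0.0, 0.0, -1.0]]
contact_force: [0.3, 0.1, 0.2]
finger_gap: 0.55
```

>>> send_rows(
  motion=[
    [0.3,[0,0,-20],[0,0,0]],
    [0.3,[0,0,-40],[0,0,0]],
    [0.3,[0,0,-40],[0,0,0]],
    [0.3,[0,0,-30],[0,0,0]],
    [0.3,[0,0,-10],[0,0,0]],
    [0.3,[0,0,0],[0,0,0]],
    [0.3,[0,0,0],[0,0,0]],
  ],
)

```text
time_s: 14.85
tool_pos: [0.5682, -0.2051, 0.2386]
ee_rot: [[0.368, 0.93, -0.002], [0.93, -0.368, 0.001], [0.0, -0.002, -1.0]]
contact_force: [-1.0, -0.6, -0.1]
finger_gap: 0.649
```

```bash
cat >> chk.py <<'E'
def caps(name):
    im2,d=viewer.get_image("wrist");cv2.imwrite(f"pics/{name}.png",im2[:,:,::-1])
    ci=viewer.camera_info("wrist");P=cloud(ci,d);z=P[...,2]
    for lo,h in((.117,.123),(.127,.131),(.1,.106)):
      m=((z>lo)&(z<lo+.009)).astype(np.uint8);n,l,st,c=cv2.connectedComponentsWithStats(m)
      for i in range(1,n):
        w=onplane(ci,c[i],h)[0]
        if st[i,4]>100 and abs(np.hypot(*(w[:2]-[.541,-.2757]))-.075)<.015: print(st[i],w.round(4),np.median(z[l==i]).round(4), "dist slot", [k for k in range(6) if np.hypot(*(w[:2]-[.541+.075*np.cos(np.radians(8.4+60*k)),-.2757+.075*np.sin(np.radians(8.4+60*k))]))<.01])
E
python3 - <<'E'
from chk import *
caps("w6")
x,y,w=S[3]
plan([(x,y,.24,w)],.3,step=40)
E
```

```text
[243 178  21  21 329] [ 0.5682 -0.2043  0.123 ] 0.1231 dist slot [1]
[172 208  37  25 103] [ 0.5047 -0.2081  0.123 ] 0.1226 dist slot []
[168 211  39  30 694] [ 0.4957 -0.2111  0.131 ] 0.1312 dist slot [2]
[189 280  21  31 440] [ 0.4734 -0.2893  0.131 ] 0.1312 dist slot [3]
[300 206  29  25 529] [ 0.614  -0.2618  0.106 ] 0.1059 dist slot [0]
8
[[0.3, [-14.0, -8.0, -0.0], [-0.0, 0.0, 0.13]], [0.3, [-15.0, -6.0, -0.0], [-0.0, 0.0, 0.13]], [0.3, [-16.0, -4.0, -0.0], [-0.0, 0.0, 0.13]], [0.3, [-16.0, -2.0, -0.0], [-0.0, 0.0, 0.13]], [0.3, [-16.0, 0.0, -0.0], [-0.0, 0.0, 0.13]], [0.3, [-16.0, 2.0, -1.0], [-0.0, 0.0, 0.13]], [0.3, [-16.0, 5.0, -0.0], [-0.0, 0.0, 0.13]], [0.3, [-15.3, 6.1, -0.7], [-0.002, 0.003, 0.137]]]
at [ 0.5679 -0.205   0.2381] yaw -21.6 t 14.9 gap 0.6467519639361744 F [0.5 0.2 0.2]
```

View pics/w6.png

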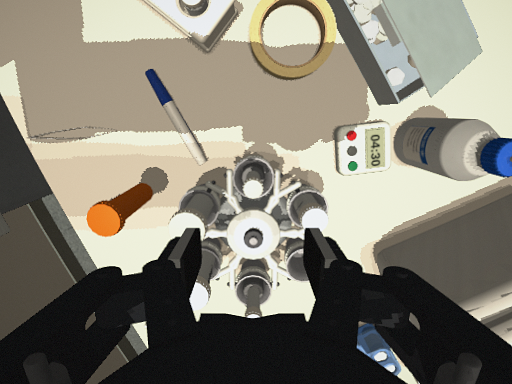

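The slim tube stands in cup 1 (253,188) with its cap top at z 0.123, so it is fully down. Next, the tall tube in cup 3.

>>> send_rows(
  motion=[
    [0.4,[-14,-8,0],[0,0,0.13]],
    [0.4,[-15,-6,0],[0,0,0.13]],
    [0.4,[-16,-4,0],[0,0,0.13]],
    [0.4,[-16,-2,0],[0,0,0.13]],
    [0.4,[-16,0,0],[0,0,0.13]],
    [0.4,[-16,2,-1],[0,0,0.13]],
    [0.4,[-16,5,0],[0,0,0.13]],
    [0.4,[-15,6,-1],[0,0.003,0.137]],
  ],
)

```text
time_s: 15.7
tool_pos: [0.4664, -0.2869, 0.2397]
ee_rot: [[0.99, 0.141, -0.001], [0.141, -0.99, 0.003], [-0.0, -0.003, -1.0]]
contact_force: [0.4, 0.3, -0.5]
finger_gap: 0.698
```

>>> send_rows(
  motion=[
    [0.4,[0,0,0],[0,0,0]],
    [0.4,[0,0,0],[0,0,0]],
    [0.4,[0,0,0],[0,0,0]],
  ],
)

```text
time_s: 16.0
tool_pos: [0.4681, -0.2866, 0.2412]
ee_rot: [[0.989, 0.148, 0.002], [0.148, -0.989, 0.002], [0.002, -0.002, -1.0]]
contact_force: [-0.2, -0.3, 0.2]
finger_gap: 0.697
```

Run:
```python
from chk import *
caps("w7")
x,y,w=S[3]
plan([(x,y,.102,w)],.4,step=40)
```

```text
[168  54  24  25 436] [ 0.5678 -0.2061  0.123 ] 0.1238 dist slot [1]
[311 140  23  22 363] [ 0.5132 -0.345   0.123 ] 0.1239 dist slot [4]
[ 162  130   43   42 1340] [ 0.4948 -0.2177  0.131 ] 0.132 dist slot [2]
[ 234  171   40   40 1183] [ 0.467 -0.287  0.131] 0.1321 dist slot [3]
[238   9  33  36 883] [ 0.614  -0.2653  0.106 ] 0.1068 dist slot [0]
4
[[0.4, [-0.0, 0.0, 35.0], [-0.0, -0.0, 0.0]], [0.4, [-1.0, 0.0, 35.0], [-0.0, -0.0, 0.0]], [0.4, [-0.0, 0.0, 35.0], [-0.0, -0.0, 0.0]], [0.4, [-1.0, 0.3, 34.4], [-0.001, -0.002, 0.002]]]
at [ 0.4683 -0.2866  0.2414] yaw -81.5 t 16.05 gap 0.7017571177507188 F [ 0.4 -0.7  0. ]
```

View pics/w7.png

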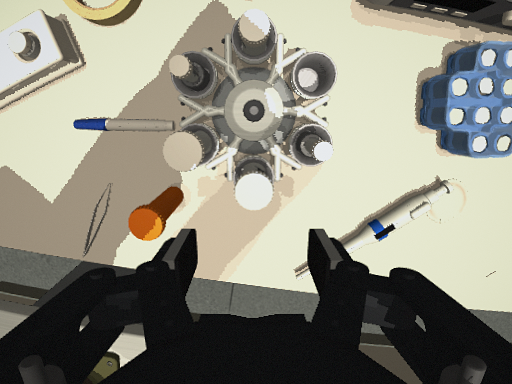

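The tall tube is dead ahead at (254,191), at (0.467,-0.287). Descending to its cap.

>>> send_rows(
  motion=[
    [0.4,[-0.5,0.5,40],[0,0,0]],
    [0.4,[-1,0,40],[0,0,0]],
    [0.4,[0,0,35],[0,0,0]],
    [0.4,[0,0,24],[0,0,0]],
    [0.4,[0,0,0],[0,0,0]],
    [0.4,[0,0,0],[0,0,0]],
  ],
)

```text
time_s: 16.65
tool_pos: [0.4673, -0.2874, 0.1031]
ee_rot: [[0.989, 0.148, 0.002], [0.148, -0.989, 0.001], [0.003, -0.001, -1.0]]
contact_force: [-0.9, -0.2, 0.7]
finger_gap: 0.7
```

>>> send_rows(
  motion=[
    [-1,[0,0,0],[0,0,0]],
    [-1,[0,0,0],[0,0,0]],
    [-1,[0,0,0],[0,0,0]],
    [-1,[0,0,0],[0,0,0]],
    [-1,[0,0,0],[0,0,0]],
    [-1,[0,0,0],[0,0,0]],
  ],
)

```text
time_s: 17.25
tool_pos: [0.4684, -0.2886, 0.105]
ee_rot: [[0.989, 0.146, 0.007], [0.146, -0.989, -0.001], [0.006, 0.002, -1.0]]
contact_force: [0.8, 0.7, 5.6]
finger_gap: 0.422
```

>>> send_rows(
  motion=[
    [-1,[0,0,-10],[0,0,0]],
    [-1,[0,0,-25],[0,0,0]],
    [-1,[0,0,-30],[0,0,0]],
    [-1,[0,0,-30],[0,0,0]],
    [-1,[0,0,-30],[0,0,0]],
    [-1,[0,0,-20],[0,0,0]],
    [-1,[0,0,0],[0,0,0]],
    [-1,[0,0,0],[0,0,0]],
  ],
)

```text
time_s: 18.05
tool_pos: [0.4665, -0.2879, 0.2482]
ee_rot: [[0.989, 0.146, 0.003], [0.146, -0.989, 0.001], [0.003, -0.0, -1.0]]
contact_force: [-0.4, 1.0, -0.2]
finger_gap: 0.418
```

Run:
```python
from chk import *
held("h2",16)
x,y,w=S[5]
plan([(x,y,.245,w)],-1,step=40)
```

```text
ztop -27.121761826273545
cap [-20.1 -16.  -28.4] [ 16.6  15.9 -24.2] 3983
8
[[-1, [14.0, 8.0, 0.0], [-0.0, 0.0, 0.13]], [-1, [15.0, 6.0, 0.0], [-0.0, 0.0, 0.13]], [-1, [16.0, 4.0, 0.0], [-0.0, 0.0, 0.13]], [-1, [16.0, 2.0, 0.0], [-0.0, 0.0, 0.13]], [-1, [16.0, -0.0, 0.0], [-0.0, 0.0, 0.13]], [-1, [16.0, -2.0, 1.0], [-0.0, 0.0, 0.13]], [-1, [16.0, -4.0, 0.0], [-0.0, 0.0, 0.13]], [-1, [15.6, -6.9, 0.7], [-0.002, 0.001, 0.137]]]
at [ 0.4657 -0.2874  0.2468] yaw -81.6 t 18.15 gap 0.4207731906538572 F [-0.2  0.7 -0.4]
```

View pics/h2s.png

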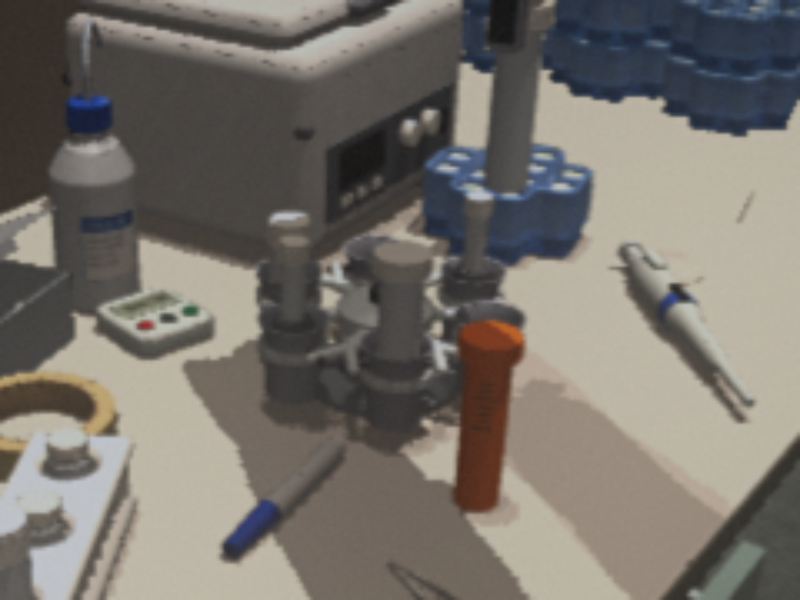

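View pics/h2w.png

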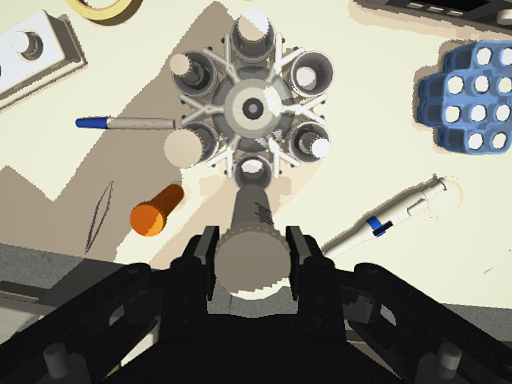

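The tall tube is held upright, about 1.7 mm off along tool x; I'll compensate. Moving to cup 5.

>>> send_rows(
  motion=[
    [-1,[14,8,0],[0,0,0.13]],
    [-1,[15,6,0],[0,0,0.13]],
    [-1,[16,4,0],[0,0,0.13]],
    [-1,[16,2,0],[0,0,0.13]],
    [-1,[16,0,0],[0,0,0.13]],
    [-1,[16,-2,1],[0,0,0.13]],
    [-1,[16,-4,0],[0,0,0.13]],
    [-1,[17,-7,0.5],[0,0,0.137]],
  ],
)

```text
time_s: 18.95
tool_pos: [0.5276, -0.4146, 0.2453]
ee_rot: [[0.759, -0.649, 0.048], [-0.651, -0.755, 0.079], [-0.016, -0.091, -0.996]]
contact_force: [1.6, -0.4, 0.5]
finger_gap: 0.418
```

>>> send_rows(
  motion=[
    [-1,[0,0,0],[0,0,0]],
    [-1,[0,0,0],[0,0,0]],
    [-1,[0,0,0],[0,0,0]],
  ],
)

```text
time_s: 19.25
tool_pos: [0.5275, -0.4136, 0.2463]
ee_rot: [[0.76, -0.648, 0.048], [-0.65, -0.756, 0.078], [-0.015, -0.09, -0.996]]
contact_force: [0.8, 0.4, -1.0]
finger_gap: 0.42
```

Run:
```python
from chk import *
held("h3",16)
ci=viewer.camera_info("wrist");x,y,w=S[5]
print(proj(ci,[[x,y,.068]]),r.get_state()["ee_rot"][:,0])
plan([(x,y,.107,w)],-1,step=30)
```

```text
ztop -27.881962381538298
cap [-20.5 -16.  -28.9] [ 16.3  16.  -24.9] 3998
[[184.82480548 175.42862368]] [ 0.76079857 -0.64885509 -0.01313835]
6
[[-1, [-1.0, -14.0, 25.0], [-0.01, 0.0, 0.03]], [-1, [-1.0, -15.0, 25.0], [-0.02, 0.0, 0.03]], [-1, [-1.0, -15.0, 24.0], [-0.01, 0.01, 0.03]], [-1, [-2.0, -15.0, 24.0], [-0.02, 0.0, 0.03]], [-1, [-3.0, -15.0, 24.0], [-0.01, 0.01, 0.04]], [-1, [-3.8, -15.8, 23.3], [-0.018, 0.002, 0.034]]]
at [ 0.528  -0.4132  0.2471] yaw -130.5 t 19.35 gap 0.4192710701438799 F [ 0.5 -0.6 -0.4]
```

View pics/h3w.png

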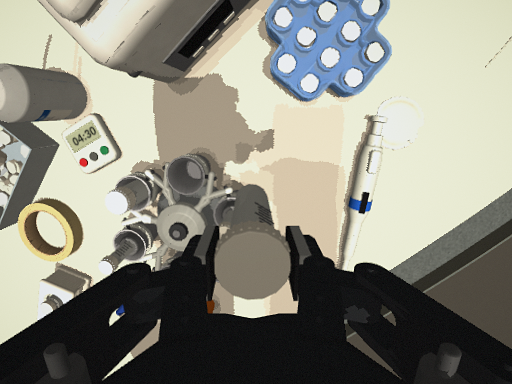

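My mistake: the planner turned the shorter way and the last joint hit its range, so the tool stopped at (0.528,-0.414), tilted 5°. The wrist view shows the tube still gripped at (253,262), with cup 5 at (187,172). I'll turn back and place it with the jaw at -51.6° (radial), which is within range and clear of hub and neighbours at cap height.

Run:
```python
from chk import *
x,y,w=S[5]
print(r.get_state()["qpos"].round(2))
plan([(x,y,.25,-51.6)],-1,step=30)
```

```text
[-0.71  0.53  0.32  1.37  0.09  3.14]
10
[[-1, [-1.0, -10.0, 1.0], [-0.01, -0.01, -0.14]], [-1, [1.0, -10.0, 0.0], [-0.01, -0.0, -0.14]], [-1, [2.0, -10.0, 0.0], [-0.01, -0.0, -0.14]], [-1, [4.0, -9.0, 0.0], [-0.01, -0.01, -0.14]], [-1, [5.0, -9.0, 0.0], [-0.01, -0.0, -0.14]], [-1, [6.0, -8.0, 0.0], [-0.01, -0.01, -0.14]], [-1, [7.0, -7.0, 0.0], [-0.01, -0.0, -0.13]], [-1, [7.0, -6.0, 0.0], [-0.0, -0.0, -0.14]]]
[[-1, [8.0, -5.0, 0.0], [-0.01, -0.01, -0.13]], [-1, [9.2, -3.2, 0.7], [-0.003, -0.005, -0.136]]]
at [ 0.528  -0.4132  0.2471] yaw -130.5 t 19.35 gap 0.4192710701438799 F [ 0.5 -0.6 -0.4]
```

>>> send_rows(
  motion=[
    [-1,[-1,-10,1],[-0.01,-0.01,-0.14]],
    [-1,[1,-10,0],[-0.01,0,-0.14]],
    [-1,[2,-10,0],[-0.01,0,-0.14]],
    [-1,[4,-9,0],[-0.01,-0.01,-0.14]],
    [-1,[5,-9,0],[-0.01,0,-0.14]],
    [-1,[6,-8,0],[-0.01,-0.01,-0.14]],
    [-1,[7,-7,0],[-0.01,0,-0.13]],
    [-1,[7,-6,0],[0,0,-0.14]],
  ],
)

```text
time_s: 20.15
tool_pos: [0.5764, -0.3491, 0.2512]
ee_rot: [[0.917, 0.399, 0.007], [0.399, -0.917, 0.018], [0.014, -0.014, -1.0]]
contact_force: [0.2, -0.1, -0.7]
finger_gap: 0.422
```

>>> send_rows(
  motion=[
    [-1,[8,-5,0],[-0.01,-0.01,-0.13]],
    [-1,[9,-3,0.5],[-0.003,-0.005,-0.136]],
    [-1,[0,0,0],[0,0,0]],
    [-1,[0,0,0],[0,0,0]],
    [-1,[0,0,0],[0,0,0]],
  ],
)

```text
time_s: 20.65
tool_pos: [0.5871, -0.3363, 0.2506]
ee_rot: [[0.786, 0.618, 0.0], [0.618, -0.786, -0.001], [-0.0, 0.001, -1.0]]
contact_force: [0.3, -0.3, -1.5]
finger_gap: 0.421
```

Run:
```python
from chk import *
held("h4",16)
ci=viewer.camera_info("wrist");x,y,w=S[5]
R=r.get_state()["ee_rot"];print(proj(ci,[[x,y,.068]]),R.round(3).tolist(),r.get_state()["qpos"].round(2))
xo,yo=(np.array([x,y])+.0019*R[:2,0])
plan([(xo,yo,.107,-51.6)],-1,step=30)
```

```text
ztop -27.49053132785945
cap [-19.6 -16.  -29.1] [ 17.2  16.  -24.5] 4003
[[251.72464017 172.79496017]] [[0.786, 0.618, 0.0], [0.618, -0.786, -0.001], [-0.0, 0.001, -1.0]] [-0.52  0.53  0.33  1.37 -0.    1.95]
5
[[-1, [1.0, -0.0, 29.0], [0.0, 0.0, -0.0]], [-1, [1.0, -0.0, 29.0], [0.0, 0.0, -0.0]], [-1, [1.0, -0.0, 29.0], [0.0, 0.0, -0.0]], [-1, [0.0, -1.0, 28.0], [0.0, 0.0, -0.0]], [-1, [0.7, -0.4, 28.5], [0.001, 0.0, -0.004]]]
at [ 0.587  -0.3367  0.2505] yaw -51.8 t 20.75 gap 0.42437893273601973 F [ 0.1  0.1 -0.3]
```

View pics/h4w.png

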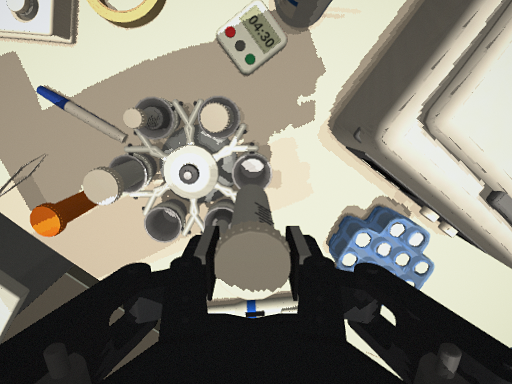

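View pics/h4s.png

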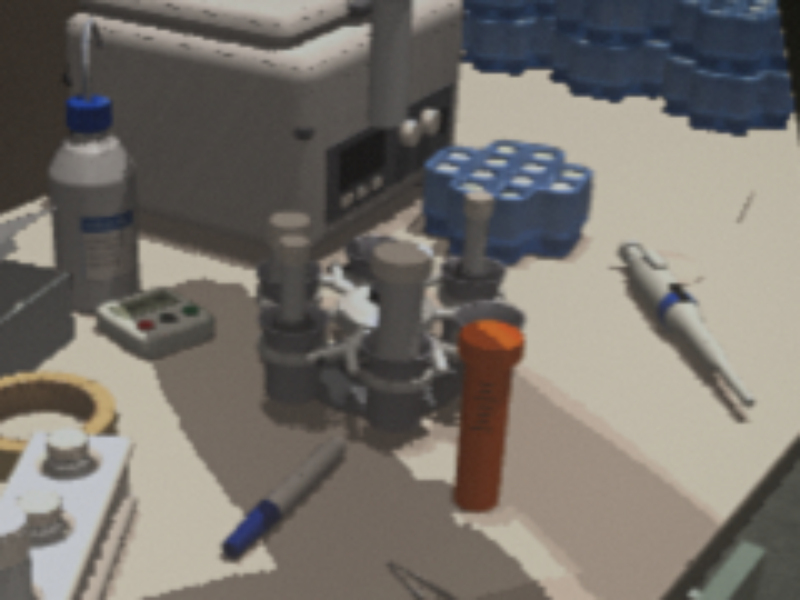

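Centred over cup 5 (252,173). Lowering.

>>> send_rows(
  motion=[
    [-1,[1.5,-0.5,29],[0,0,0]],
    [-1,[1.5,-0.5,29],[0,0,0]],
    [-1,[0.5,0,27],[0,0,0]],
    [-1,[0,0,25],[0,0,0]],
    [-1,[0,0,20],[0,0,0]],
    [-1,[0,0,13],[0,0,0]],
    [-1,[0,0,0],[0,0,0]],
    [-1,[0,0,0],[0,0,0]],
  ],
)

```text
time_s: 21.55
tool_pos: [0.5895, -0.3338, 0.108]
ee_rot: [[0.785, 0.619, 0.0], [0.619, -0.785, -0.001], [0.0, 0.001, -1.0]]
contact_force: [-0.0, 0.6, -0.3]
finger_gap: 0.416
```

Run:
```python
from plan import *
s=r.get_state();print(s["tool_pos"],s["contact_force"])
```

```text
[ 0.58945464 -0.33378101  0.10797593] [-0.03423019  0.60868675 -0.34434045]
```

>>> send_rows(
  motion=[
    [-1,[0,0,3],[0,0,0]],
    [-1,[0,0,0],[0,0,0]],
    [0.4,[0,0,0],[0,0,0]],
    [0.4,[0,0,0],[0,0,0]],
    [0.4,[0,0,0],[0,0,0]],
    [0.4,[0,0,0],[0,0,0]],
    [0.4,[0,0,0],[0,0,0]],
  ],
)

```text
time_s: 22.25
tool_pos: [0.5895, -0.3335, 0.1046]
ee_rot: [[0.785, 0.62, 0.0], [0.62, -0.785, -0.001], [-0.0, 0.001, -1.0]]
contact_force: [0.1, -0.2, 0.3]
finger_gap: 0.702
```

>>> send_rows(
  motion=[
    [0.4,[0,0,-20],[0,0,0]],
    [0.4,[0,0,-40],[0,0,0]],
    [0.4,[0,0,-40],[0,0,0]],
    [0.4,[0,0,-30],[0,0,0]],
    [0.4,[0,0,0],[0,0,0]],
    [0.4,[0,0,0],[0,0,0]],
  ],
)

```text
time_s: 22.85
tool_pos: [0.5899, -0.3337, 0.2352]
ee_rot: [[0.785, 0.62, 0.002], [0.62, -0.785, -0.002], [0.001, 0.002, -1.0]]
contact_force: [-0.4, 0.2, -0.5]
finger_gap: 0.698
```

Run:
```python
from chk import *
caps("w8")
x,y,w=S['r']
plan([(x,y,.235,w)],.2,step=40)
```

```text
[117 111  22  24 393] [ 0.5682 -0.2057  0.123 ] 0.1224 dist slot [1]
[ 89 173  29  34 172] [ 0.5068 -0.2228  0.123 ] 0.1222 dist slot []
[206 244  20  19 284] [ 0.5139 -0.3443  0.123 ] 0.1222 dist slot [4]
[  74  175   40   39 1148] [ 0.4948 -0.2171  0.131 ] 0.1308 dist slot [2]
[ 231  174   41   40 1225] [ 0.5863 -0.3329  0.131 ] 0.1303 dist slot [5]
[197 106  32  32 773] [ 0.6143 -0.2648  0.106 ] 0.1052 dist slot [0]
12
[[0.2, [18.0, -33.0, -0.0], [-0.0, 0.0, -0.12]], [0.2, [22.0, -30.0, -0.0], [-0.0, 0.0, -0.12]], [0.2, [25.0, -27.0, -0.0], [-0.0, 0.0, -0.12]], [0.2, [28.0, -24.0, -0.0], [-0.0, 0.0, -0.12]], [0.2, [31.0, -21.0, -0.0], [-0.0, 0.0, -0.12]], [0.2, [33.0, -17.0, -0.0], [-0.0, 0.0, -0.12]], [0.2, [35.0, -13.0, -0.0], [-0.0, -0.0, -0.12]], [0.2, [36.0, -8.0, -0.0], [-0.0, -0.0, -0.12]]]
[[0.2, [37.0, -4.0, -0.0], [-0.0, -0.0, -0.12]], [0.2, [38.0, 1.0, -0.0], [-0.0, -0.0, -0.11]], [0.2, [37.0, 5.0, -1.0], [-0.0, -0.0, -0.12]], [0.2, [36.5, 8.7, -0.3], [-0.001, -0.0, -0.111]]]
at [ 0.5891 -0.3333  0.2337] yaw -51.7 t 22.9 gap 0.6973079270077885 F [ 0.4  0.2 -0.4]
```

View pics/w8.png

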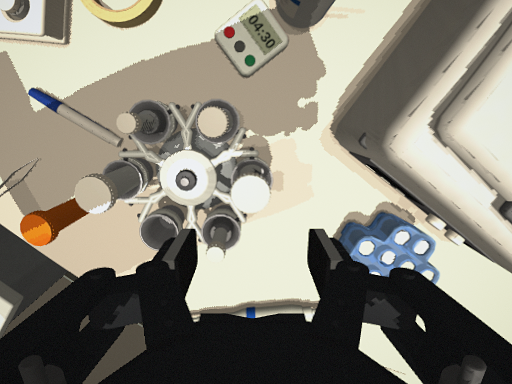

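The tall tube is seated in cup 5 at (251,194), cap top z 0.130. Now fetch the short tube from the rack.

>>> send_rows(
  motion=[
    [0.2,[18,-33,0],[0,0,-0.12]],
    [0.2,[22,-30,0],[0,0,-0.12]],
    [0.2,[25,-27,0],[0,0,-0.12]],
    [0.2,[28,-24,0],[0,0,-0.12]],
    [0.2,[31,-21,0],[0,0,-0.12]],
    [0.2,[33,-17,0],[0,0,-0.12]],
    [0.2,[35,-13,0],[0,0,-0.12]],
    [0.2,[36,-8,0],[0,0,-0.12]],
  ],
)

```text
time_s: 23.7
tool_pos: [0.5384, -0.0388, 0.2322]
ee_rot: [[-0.062, 0.998, -0.004], [0.998, 0.062, -0.0], [0.0, -0.004, -1.0]]
contact_force: [0.4, 0.6, 0.5]
finger_gap: 0.598
```

>>> send_rows(
  motion=[
    [0.2,[37,-4,0],[0,0,-0.12]],
    [0.2,[38,1,0],[0,0,-0.11]],
    [0.2,[37,5,-1],[0,0,-0.12]],
    [0.2,[36.5,8.5,-0.5],[0,0,-0.111]],
    [0.2,[0,0,0],[0,0,0]],
    [0.2,[0,0,0],[0,0,0]],
    [0.2,[0,0,0],[0,0,0]],
  ],
)

```text
time_s: 24.4
tool_pos: [0.5156, 0.107, 0.2346]
ee_rot: [[-0.494, 0.869, -0.002], [0.869, 0.494, -0.001], [-0.0, -0.002, -1.0]]
contact_force: [-0.7, -0.2, 0.6]
finger_gap: 0.599
```

Run:
```python
from plan import *
im2,d=viewer.get_image("wrist");cv2.imwrite("pics/w9.png",im2[:,:,::-1])
ci=viewer.camera_info("wrist");P=cloud(ci,d);z=P[...,2]
m=((z>.097)&(z<.106)).astype(np.uint8);n,l,st,c=cv2.connectedComponentsWithStats(m)
for i in range(1,n):
    if st[i,4]>150: print(st[i],onplane(ci,c[i],.102).round(4),np.median(z[l==i]))
x,y,w=S['r']
plan([(x,y,.0735,w)],0.2,step=40)
```

```text
[437 142  68  87 656] [[0.718  0.2211 0.102 ]] 0.10152454548483728
[238 167  30  30 653] [[0.5143 0.1095 0.102 ]] 0.10296936521039096
[422 246  33  39 276] [[0.7482 0.1304 0.102 ]] 0.1015950756334468
5
[[0.2, [0.0, 0.0, 32.0], [-0.0, 0.0, -0.0]], [0.2, [0.0, 0.0, 32.0], [-0.0, 0.0, -0.0]], [0.2, [0.0, 0.0, 32.0], [-0.0, 0.0, -0.0]], [0.2, [1.0, 1.0, 33.0], [-0.0, 0.0, -0.0]], [0.2, [0.1, 0.0, 32.4], [-0.002, 0.0, -0.002]]]
at [0.5159 0.1067 0.2349] yaw 29.6 t 24.45 gap 0.6013045033884742 F [ 1.1 -0.   0.4]
```

View pics/w9.png

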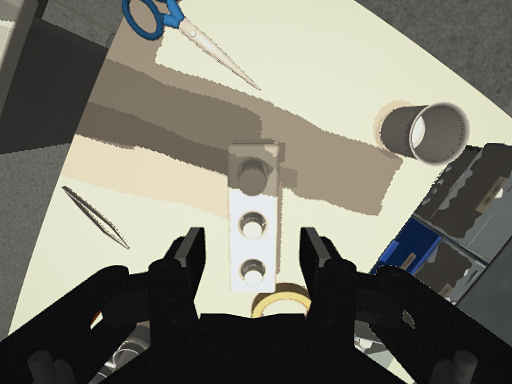

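The short tube is at (253,182), about 2.5 mm off in tool x. Descend and grip.

>>> send_rows(
  motion=[
    [0.2,[1.5,0,40],[0,0,0]],
    [0.2,[1,0,40],[0,0,0]],
    [0.2,[0,0,40],[0,0,0]],
    [0.2,[0,0,41],[0,0,0]],
    [0.2,[0,0,0],[0,0,0]],
    [0.2,[0,0,0],[0,0,0]],
  ],
)

```text
time_s: 25.05
tool_pos: [0.5146, 0.1088, 0.0747]
ee_rot: [[-0.494, 0.869, -0.002], [0.869, 0.494, -0.001], [-0.0, -0.002, -1.0]]
contact_force: [0.5, -0.2, -0.3]
finger_gap: 0.602
```

>>> send_rows(
  motion=[
    [-1,[0,0,0],[0,0,0]],
    [-1,[0,0,0],[0,0,0]],
    [-1,[0,0,0],[0,0,0]],
    [-1,[0,0,0],[0,0,0]],
    [-1,[0,0,0],[0,0,0]],
    [-1,[0,0,0],[0,0,0]],
  ],
)

```text
time_s: 25.65
tool_pos: [0.5167, 0.1101, 0.0771]
ee_rot: [[-0.495, 0.869, 0.005], [0.869, 0.496, -0.0], [-0.003, 0.004, -1.0]]
contact_force: [-0.7, -0.7, 7.8]
finger_gap: 0.329
```

>>> send_rows(
  motion=[
    [-1,[0,0,-10],[0,0,0]],
    [-1,[0,0,-25],[0,0,0]],
    [-1,[0,0,-30],[0,0,0]],
    [-1,[0,0,-30],[0,0,0]],
    [-1,[0,0,-30],[0,0,0]],
    [-1,[0,0,-25],[0,0,0]],
    [-1,[0,0,0],[0,0,0]],
    [-1,[0,0,0],[0,0,0]],
  ],
)

```text
time_s: 26.45
tool_pos: [0.5154, 0.1102, 0.2258]
ee_rot: [[-0.496, 0.869, 0.002], [0.869, 0.496, 0.0], [-0.001, 0.002, -1.0]]
contact_force: [-0.6, 1.1, -0.8]
finger_gap: 0.326
```

Run:
```python
from chk import *
held("h5",12)
x,y,w=S[3]
plan([(.50,-.10,.23,-30),(x,y,.23,w)],-1,step=42)
```

```text
ztop -25.985300438841698
cap [-13.2 -12.  -27.5] [ 15.4  12.  -23. ] 2371
15
[[-1, [-22.0, -15.0, -1.0], [-0.0, 0.0, 0.13]], [-1, [-24.0, -12.0, -1.0], [-0.0, 0.0, 0.13]], [-1, [-25.0, -8.0, -1.0], [-0.0, 0.0, 0.13]], [-1, [-26.0, -5.0, -1.0], [-0.0, 0.0, 0.13]], [-1, [-26.0, -2.0, -0.0], [-0.0, 0.0, 0.13]], [-1, [-26.0, 2.0, -1.0], [-0.0, 0.0, 0.13]], [-1, [-26.0, 5.0, -0.0], [-0.0, 0.0, 0.13]], [-1, [-24.2, 8.2, -0.9], [-0.001, 0.001, 0.132]]]
[[-1, [-26.0, 9.0, 0.0], [0.0, 0.0, 0.13]], [-1, [-24.0, 12.0, 0.0], [0.0, 0.0, 0.13]], [-1, [-22.0, 16.0, 0.0], [0.0, 0.0, 0.13]], [-1, [-20.0, 18.0, 0.0], [0.0, 0.0, 0.13]], [-1, [-17.0, 21.0, 0.0], [0.0, 0.0, 0.13]], [-1, [-15.0, 23.0, 0.0], [0.0, 0.0, 0.13]], [-1, [-11.8, 24.3, 0.1], [0.0, 0.0, 0.121]]]
at [0.5141 0.1099 0.2239] yaw 29.7 t 26.55 gap 0.3282223218156491 F [ 0.4 -0.7 -1. ]
```

View pics/h5w.png

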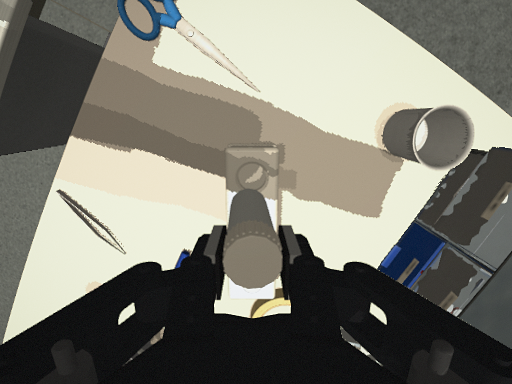

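The short tube is held upright. Moving it to cup 3.

>>> send_rows(
  motion=[
    [-1,[-22,-15,-1],[0,0,0.13]],
    [-1,[-24,-12,-1],[0,0,0.13]],
    [-1,[-25,-8,-1],[0,0,0.13]],
    [-1,[-26,-5,-1],[0,0,0.13]],
    [-1,[-26,-2,0],[0,0,0.13]],
    [-1,[-26,2,-1],[0,0,0.13]],
    [-1,[-26,5,0],[0,0,0.13]],
    [-1,[-24,8,-1],[0,0,0.132]],
  ],
)

```text
time_s: 27.35
tool_pos: [0.4994, -0.1005, 0.2292]
ee_rot: [[0.505, 0.863, -0.003], [0.863, -0.505, 0.0], [-0.001, -0.003, -1.0]]
contact_force: [0.1, -0.5, -0.2]
finger_gap: 0.328
```

>>> send_rows(
  motion=[
    [-1,[-26,9,0],[0,0,0.13]],
    [-1,[-24,12,0],[0,0,0.13]],
    [-1,[-22,16,0],[0,0,0.13]],
    [-1,[-20,18,0],[0,0,0.13]],
    [-1,[-17,21,0],[0,0,0.13]],
    [-1,[-15,23,0],[0,0,0.13]],
    [-1,[-12,24,0],[0,0,0.121]],
  ],
)

```text
time_s: 28.05
tool_pos: [0.4659, -0.287, 0.2293]
ee_rot: [[0.99, 0.141, -0.002], [0.141, -0.99, 0.001], [-0.002, -0.002, -1.0]]
contact_force: [-0.1, -0.6, -0.6]
finger_gap: 0.329
```

>>> send_rows(
  motion=[
    [-1,[0,0,0],[0,0,0]],
    [-1,[0,0,0],[0,0,0]],
    [-1,[0,0,0],[0,0,0]],
  ],
)

```text
time_s: 28.35
tool_pos: [0.4666, -0.2854, 0.2301]
ee_rot: [[0.989, 0.147, -0.001], [0.147, -0.989, 0.001], [-0.001, -0.001, -1.0]]
contact_force: [0.1, -0.6, -0.3]
finger_gap: 0.326
```

Run:
```python
from chk import *
held("h6",12)
x,y,w=S[3]
print(proj(viewer.camera_info("wrist"),[[x,y,.068]]))
R=r.get_state()["ee_rot"];xo,yo=(np.array([x,y])-.001*R[:2,0])
plan([(xo,yo,.084,w)],-1,step=30)
```

```text
ztop -27.018277423305708
cap [-14.2 -11.9 -27.9] [ 14.6  12.  -24. ] 2363
[[254.50489719 177.79722474]]
5
[[-1, [-0.0, 0.0, 29.0], [-0.0, 0.0, 0.0]], [-1, [-0.0, 0.0, 29.0], [-0.0, 0.0, 0.0]], [-1, [-0.0, 1.0, 30.0], [-0.0, 0.0, 0.0]], [-1, [-1.0, 0.0, 29.0], [-0.0, 0.0, 0.0]], [-1, [-0.5, 0.6, 29.6], [-0.0, 0.001, 0.001]]]
at [ 0.467  -0.2853  0.2306] yaw -81.5 t 28.45 gap 0.3329640214702745 F [ 0.8  0.6 -1.1]
```

View pics/h6w.png

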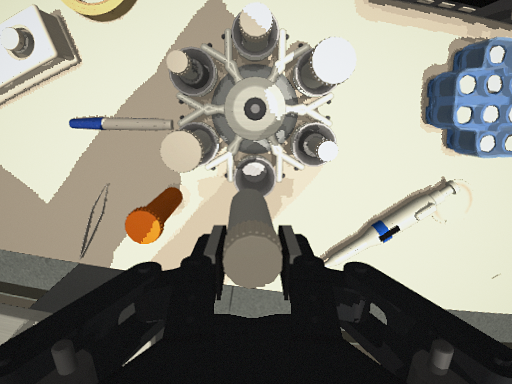

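Cup 3 is empty at (255,177), as expected. Lowering.

>>> send_rows(
  motion=[
    [-1,[0,1,29],[0,0,0]],
    [-1,[-0.5,0.5,29],[0,0,0]],
    [-1,[0,0,28],[0,0,0]],
    [-1,[0,0,25],[0,0,0]],
    [-1,[0,0,20],[0,0,0]],
    [-1,[0,0,15],[0,0,0]],
    [-1,[0,0,0],[0,0,0]],
    [-1,[0,0,0],[0,0,0]],
  ],
)

```text
time_s: 29.25
tool_pos: [0.467, -0.2876, 0.0851]
ee_rot: [[0.989, 0.147, -0.0], [0.147, -0.989, -0.0], [-0.0, 0.0, -1.0]]
contact_force: [-0.4, -0.5, -0.7]
finger_gap: 0.326
```

>>> send_rows(
  motion=[
    [-1,[0,0,3],[0,0,0]],
    [-1,[0,0,0],[0,0,0]],
    [-1,[0,0,0],[0,0,0]],
  ],
)

```text
time_s: 29.55
tool_pos: [0.4671, -0.2879, 0.0825]
ee_rot: [[0.989, 0.146, 0.001], [0.146, -0.989, -0.001], [0.001, 0.001, -1.0]]
contact_force: [-0.4, 0.3, -0.6]
finger_gap: 0.327
```

>>> send_rows(
  motion=[
    [-1,[0,0,1],[0,0,0]],
    [-1,[0,0,0],[0,0,0]],
    [0.3,[0,0,0],[0,0,0]],
    [0.3,[0,0,0],[0,0,0]],
    [0.3,[0,0,0],[0,0,0]],
    [0.3,[0,0,0],[0,0,0]],
    [0.3,[0,0,0],[0,0,0]],
  ],
)

```text
time_s: 30.25
tool_pos: [0.4668, -0.2881, 0.0809]
ee_rot: [[0.989, 0.146, 0.0], [0.146, -0.989, -0.001], [0.0, 0.001, -1.0]]
contact_force: [0.0, -0.4, -0.6]
finger_gap: 0.654
```

>>> send_rows(
  motion=[
    [0.3,[0,0,-20],[0,0,0]],
    [0.3,[0,0,-40],[0,0,0]],
    [0.3,[0,0,-40],[0,0,0]],
    [0.3,[0,0,-40],[0,0,0]],
    [0.3,[0,0,-20],[0,0,0]],
    [0.3,[0,0,0],[0,0,0]],
    [0.3,[0,0,0],[0,0,0]],
  ],
)

```text
time_s: 30.95
tool_pos: [0.4668, -0.288, 0.2407]
ee_rot: [[0.989, 0.146, 0.0], [0.146, -0.989, -0.001], [0.0, 0.001, -1.0]]
contact_force: [-0.5, -0.0, -1.1]
finger_gap: 0.648
```

>>> send_rows(
  motion=[
    [0.3,[-40,0,0],[0,0,0]],
    [0.3,[-40,0,0],[0,0,0]],
    [0.3,[-40,0,0],[0,0,0]],
    [0.3,[0,0,0],[0,0,0]],
    [0.3,[0,0,0],[0,0,0]],
  ],
)

```text
time_s: 31.45
tool_pos: [0.3468, -0.3049, 0.2395]
ee_rot: [[0.99, 0.144, -0.001], [0.144, -0.99, 0.001], [-0.001, -0.002, -1.0]]
contact_force: [0.5, -0.4, 0.8]
finger_gap: 0.651
```

Run:
```python
from chk import *
caps("w10")
im,d=viewer.get_image("top");cv2.imwrite("pics/t3.png",im[:,:,::-1]);ci=viewer.camera_info("top");P=cloud(ci,d);z=P[...,2]
for lo,hi,h in((.098,.112,.106),(.115,.1275,.123),(.1275,.14,.131),(.064,.074,.068)):
    m=((z>lo)&(z<hi)).astype(np.uint8);m[:,:140]=0;n,l,st,c=cv2.connectedComponentsWithStats(m)
    for i in range(1,n):
        u,v=c[i]
        if st[i,4]>25 and 140<u<430 and 110<v<240: print(h,st[i],onplane(ci,c[i],h)[0].round(4),np.median(z[l==i]).round(4))
im,d=viewer.get_image("scene");cv2.imwrite("pics/s9.png",cv2.resize(im[60:240,180:420,::-1],(800,600)))
```

```text
[317   0  25  21 407] [ 0.5113 -0.3458  0.123 ] 0.1238 dist slot [4]
[ 151    0   47   29 1044] [ 0.4879 -0.2192  0.131 ] 0.1319 dist slot [2]
[235  39  33  35 827] [ 0.4668 -0.2855  0.106 ] 0.1069 dist slot [3]
0.106 [340 136  16  16 190] [ 0.6149 -0.265   0.106 ] 0.1057
0.106 [352 212  16  15 196] [ 0.4666 -0.2849  0.106 ] 0.1057
0.123 [376 147   8  18  28] [ 0.5836 -0.3202  0.123 ] 0.123
0.123 [313 160  11  11  88] [ 0.5683 -0.2051  0.123 ] 0.1228
0.123 [388 189  10  11  80] [ 0.5135 -0.3452  0.123 ] 0.1228
0.131 [377 145  20  20 277] [ 0.5868 -0.3332  0.131 ] 0.1309
0.131 [316 194  20  20 306] [ 0.4948 -0.2171  0.131 ] 0.1311
0.068 [333 136  24  23  87] [ 0.6116 -0.2642  0.068 ] 0.0672
0.068 [368 149  23  24  77] [ 0.5839 -0.33    0.068 ] 0.0674
0.068 [212 159  12  11 105] [ 0.5809 -0.0054  0.068 ] 0.0673
0.068 [305 159  23  23 122] [ 0.569 -0.207  0.068] 0.0675
0.068 [309 164  14  14  75] [ 0.5647 -0.2031  0.068 ] 0.0687
0.068 [340 173  19  19 138] [ 0.541  -0.2743  0.068 ] 0.0701
0.068 [184 175  12  11 104] [0.5478 0.0508 0.068 ] 0.0673
0.068 [374 185  23  24 103] [ 0.5128 -0.3435  0.068 ] 0.067
0.068 [379 191  13  13  78] [ 0.5118 -0.3422  0.068 ] 0.0688
0.068 [310 195  23  24  74] [ 0.4898 -0.2089  0.068 ] 0.0675
0.068 [345 208  25  25 124] [ 0.4661 -0.2874  0.068 ] 0.0673
```

View pics/w10.png

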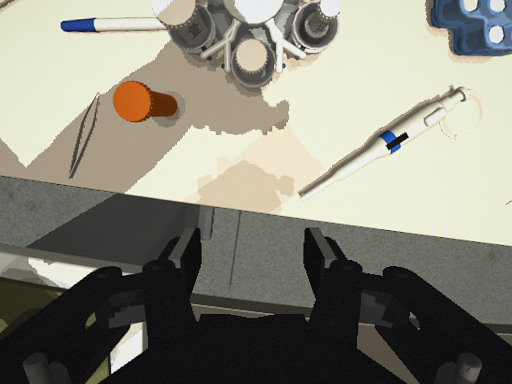

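View pics/s9.png

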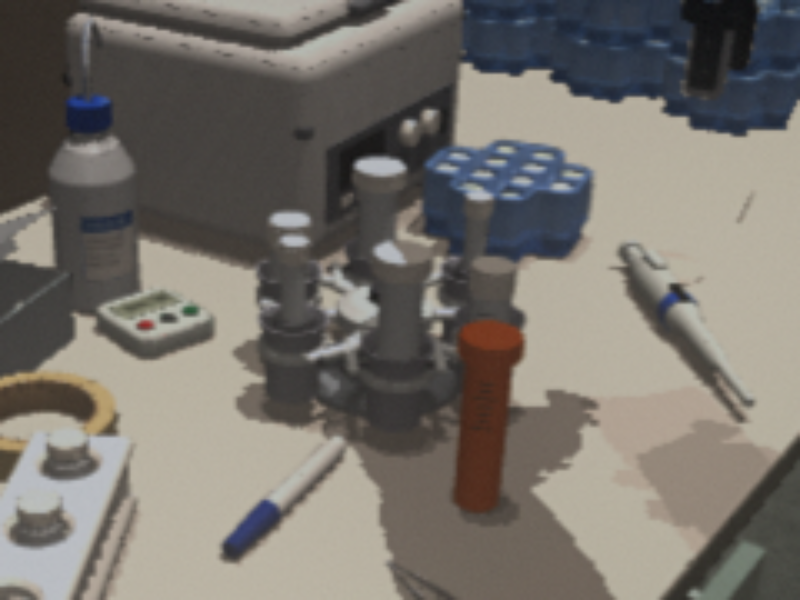

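The scene shows like kinds opposite each other, all upright and at the right heights. Cap distances are 150, 150 and 148 mm, and the vials haven't moved. Handing in.

```bash
python3 -c "
from rig import r
print(r.hand_in())"
```

```text
the job is handed in; nothing more can be done
None
```

The rotor is rebalanced: each kind now has its two tubes in opposite cups, all six upright and fully down. I handed the job in after about 32 s of the 104 s allowed; no verdict is reported.

- **Moves:** I parked one short tube in the rack's empty hole. I then moved a slim tube into its cup, a tall tube into the slim's old cup, and the parked short tube into the tall's old cup.
- **Last checks, from the top camera:**
  - **Spacing:** like caps are about 150 mm (short), 150 mm (slim) and 148 mm (tall) apart; the limit is 141 mm.
  - **Depth:** cap heights are within 1 mm of fully seated.
  - **Vials and gripper:** the vials stand where they started, and the gripper was open and about 120 mm clear of the rotor.
- **What went wrong:** while carrying the tall tube, my plan turned the wrist the wrong way and the last joint stopped at its range limit. That left the tool about 100 mm off target and tilted about 5°, without touching anything. I turned back and placed the tube with the jaws in a different direction, and it seated normally.

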